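# Fetch the radius block from the drawer behind the bottles

## Task

Three bottles stand in the way of the little wooden chest's drawer: stand them upright on the free bench to the left of the chest, pull the drawer out and lay the wooden sanding block from it lengthwise on the middle of the ukulele neck's fingerboard. Then push the drawer fully home and stand each bottle back on its own drip lid, the one of the same colour as its cap. Do not tip a bottle over at any time.

Things in the scene. Friction and masses are not known exactly. Their poses are not given: they have to be found in the camera images.
- solvent_mid (a point): White bottle with an orange cap, 42 mm diameter (straight up to 96 mm), 121 mm tall; this point is on its axis, half-way up (60 mm above its underside).
- oil_mid (a point): Amber-brown bottle with a black cap, 38 mm diameter (straight up to 80 mm), 101 mm tall; this point is on its axis, half-way up (50 mm above its underside).
- superglue_mid (a point): White bottle with a blue cap, 28 mm diameter (straight up to 68 mm), 86 mm tall; this point is on its axis, half-way up (43 mm above its underside).
- solvent_lid: Orange drip lid (a shallow round dish lying on the bench, fixed): 68 mm across, 64 mm inside the rim, floor 2 mm thick, rim 6 mm high. Origin: centre of its underside. Home of the bottle with the orange cap, which stands on it at the start.
- oil_lid: Black drip lid, same size as the orange one and fixed. Origin: centre of its underside. Home of the bottle with the black cap, which stands on it at the start.
- superglue_lid: Blue drip lid, same size as the orange one and fixed. Origin: centre of its underside. Home of the bottle with the blue cap, which stands on it at the start.
- block_mid (a point): Orange-brown wooden sanding block, 45 wide (x) x 150 long (y) x 26 mm high, 0.2 kg, lying across the drawer, mostly hidden under the chest top at the start. This point is its centre. On the drawer floor 20 to 35 mm are free in front of it and more behind it. The drawer's floor is 29, its sides 62 and its front 74 mm above the bench.
- fingerboard (a point): Middle of the upper face of the dark, dotted, flat fingerboard of the ukulele neck, which is fixed in its supports. The face is 50 mm above the bench, 250 mm long (this point's y axis, head of the neck towards +y) and 39 to 49 mm wide (x), 44 mm at this point.
- drawer_handle (a point): Middle of the drawer's pull, a round steel bar 10 mm thick, 150 mm long, 52 mm above the bench, 30 mm before the drawer front; moves with the drawer. x axis: into the chest (push to close, pull along -x); y: along the bar, to the left. Room for bottles: 0.16 to 0.26 m to the left (+y), 20 mm behind to 100 mm before the chest's front (tiny parts there do no harm); beyond it a toolbox, 0.1 m high.
- drawer (a joint): How far the drawer is out of the chest (220 wide, 170 deep, 85 mm high, fixed; flat things up to 22 mm on the rear of its top), m: 0 fully home, drawer front flush with the chest; 0.13 at the stop; about 0.05 at the start. It slides with 2 N and stays where left. It passes over the lids, not over bottles. The block can be lifted out from 0.12 on.
There are look-alikes about, which are no part of the job. Of the things that look like the part that bears superglue_mid, take the one that is nearest to the robot's base at the start.

How it is judged (in metres and radians):
On the way, in this order (a step that is already met when the one before it is completed fails the run):
1. all three bottles stand upright on the bench to the left of the chest (more than 0.135 m from the drawer's centre line) (y of each of solvent_mid, oil_mid, superglue_mid in the frame of drawer_handle above 0.135 m and angle between each of solvent_mid, oil_mid, superglue_mid's own z axis and vertical below 0.1 rad and height (world z) of solvent_mid below 0.068 m and height (world z) of oil_mid below 0.058 m and height (world z) of superglue_mid below 0.051 m), for 0.2 s.
2. the block lies lengthwise on the middle of the fingerboard (horizontal distance between block_mid and fingerboard below 0.015 m and angle between the y axis of block_mid and the y axis of fingerboard, either way round below 0.12 rad and height (world z) of block_mid below 0.067 m and angle between block_mid's own z axis and vertical below 0.1 rad), for 0.2 s.
At the end, for the whole second after the job is handed in: The block rests lengthwise on the fingerboard, within 15 mm of its middle and 7 degrees of its line; the drawer is home to within 8 mm; each bottle stands upright inside the rim of the drip lid of its cap's colour (14 to 18 mm from its centre at most); all is released and at rest (all of step 2 and height (world z) of block_mid above 0.059 m and value of joint drawer below 0.008 m and horizontal distance between solvent_mid and solvent_lid below 0.014 m and horizontal distance between oil_mid and oil_lid below 0.015 m and horizontal distance between superglue_mid and superglue_lid below 0.018 m and angle between each of solvent_mid, oil_mid, superglue_mid's own z axis and vertical below 0.06 rad and height (world z) of solvent_mid below 0.066 m and height (world z) of oil_mid below 0.056 m and height (world z) of superglue_mid below 0.049 m); the robot touches nothing.
It fails at once if a bottle is tipped by more than 30 degrees (angle between any of solvent_mid, oil_mid, superglue_mid's own z axis and vertical above 0.52 rad).
It also fails if it takes over 150 s, if anything falls off the work surface, if the arm or the gripper's body presses on something with over 40 N, if the wrist force passes 120 N, or if a joint passes its speed limit or range.

## Robot

A 6-joint arm with a two-finger parallel gripper is mounted at the origin on a cart in front of the work surface, level with it; the furniture and walls round the work are solid. World frame = base frame: x ahead of the robot, y to its left, z up, the work surface at z = 0. Lengths are in mm, angles in rad, forces in N, time in s.
With the tool pointing down it reaches from about 300 to 775 mm from the base axis. Payload 14.6 kg.
Tool frame: the origin (TCP) lies midway between the tips of the shut fingers; the grasp point (between the pads) lies 19 mm behind it (manip.hold_point_z is the distance from the TCP to the grasp point, in mm); z points along the fingers, y is the direction in which the jaws open and shut (so a half turn about z gives the same grasp; the last joint's range is limited). The gripper opens to 94 mm and grips with 3 to 60 N. Pads are 16 mm wide; open, the fingers measure 119 mm over their backs; the gripper's body (75 mm by 177 mm) begins 78 mm behind the grasp point.
Start: joints at [1.035, 0.3, 1.521, -0, 1.321, -0.067], TCP at [248.495, 490.652, 205.446] pointing down, gripper open.
Joint ranges: [-3.03, 3.03], [-0.79, 2.21], [0.23, 2.52], [-1.04, 4.18], [0, 3.07], [-2.55, 2.55]. Speed limits (rad/s): [2.22, 2.22, 2.57, 3.14, 3.14, 3.14].

## Interface

Orientations are given as [roll, pitch, yaw] about the fixed x, y, z axes, in that order (R = Rz(yaw) Ry(pitch) Rx(roll)).
In Python, from cell import manip gives the robot as it stands.
- The arm moves only by the shell command python3 -m crank 'ROWS' [OPENING] [FORCE]. ROWS is JSON, a list of rows, each an object with "offset": the shift along the world's x, y, z in m, a list of three; "spin": the turn about the world's z in degrees. In form: [{"offset": [dx, dy, dz], "spin": spin}, ...]. A call has exactly 8 rows; each row is the pose to reach, as a shift and turn from the pose measured when the call began; what a row does not reach only later rows make up. A row lasts 1/12 s, in which the tool goes at most 41.7 mm and 7.16 degrees, less where a joint would pass 70% of its speed; a pose out of reach is approached as far as the arm can. A call with a gripper value outside its range is refused whole. OPENING is the opening, from 0 (shut) to 1 (fully open), set as the call begins (- or left out, the last holds). The fingers move at their own pace and stop on an object; FORCE is the grip in N (left out, the last holds). Time passes only in rows, so rows that repeat a pose let the fingers close, or fill a call up. It gives the time, the measured TCP pose, the force and the opening at its end, in the units of the state.
- manip.read_state(): the state, without advancing time (a new reading comes with each control period).
- manip.camera(name): name is "side" or "top"; returns a dict with "pixels" (400x640x3 uint8, red, green, blue), "fx", "fy", "cx", "cy" (pixels), "extrinsics" (4x4, takes a point from world to camera coordinates). Camera axes: x right, y down, z forward; pixel columns grow to the right and rows downward; lengths in mm; the calibration is good to about 2 mm. A picture is of the moment at which its call begins. There is no depth.
- manip.sign_off(): hands the job in, once; it reports no verdict.
Trained networks look in a picture, given as the dict that the camera call returned (one of the last four; its "shot" number tells which), for a name from the list of things; names that differ only in an ending like _2 or _b are one class to them, and where a whole thing is asked for, a point or a joint stands for the part that bears it (a point fixed in the world has none). Each returns a list of dicts, best first, with "conf" (0 to 1); they miss things now and then, are a little off and sometimes report something else, mostly with a low value. They report only what shows in the picture. A call takes as long as a camera call. They do not tell look-alikes from the thing itself.
- manip.search_frame(picture, name): "location" ([x, y, z] in mm, in world coordinates, good to about 4 mm: the middle of the surface that is visible of it).
- manip.masks_of(picture, name): "mask" (400x640 bool, what is visible of it).
The state is a dict: "clock": time; "joints": joint angles; "qd": joint speeds; "effort": joint torques, N m; "eef_pos": TCP position; "eef_rot": TCP orientation; "wrist_force": force on the tool from outside, world axes, zero at the start; "moment": the same for the moment, N m; "finger_gap": finger opening in mm.
Only numpy, scipy, OpenCV 4.12 (cv2) and the standard library are available. Lean on these libraries where they do the work, as an engineer would, in place of code of your own. Each camera call takes 0.05 s, during which the arm holds its last target. There are 200 camera calls.

## Working session

There is one attempt and no reset: what is moved stays moved. The work goes in short steps, Python scripts to look and compute and a shell command to move; the robot and the scene stay as the last step left them, time stands still between calls to the robot, and variables do not carry over. Pictures are saved under pics/ and viewed, about 12 in all and at most 16, crops included, and the job is handed in when it is done.

```bash
mkdir -p pics; cat > h.py <<'E'
import numpy as np,cv2
from cell import manip
def snap(n,f,crop=None,scale=1):
    p=manip.camera(n);im=p["pixels"][:,:,::-1]
    if crop: im=im[crop[1]:crop[3],crop[0]:crop[2]]
    cv2.imwrite("pics/"+f,cv2.resize(np.ascontiguousarray(im),None,fx=scale,fy=scale,interpolation=cv2.INTER_CUBIC));return p
def ray(p,u,v,z):
    E=np.array(p["extrinsics"]);R=E[:3,:3];t=E[:3,3];o=-R.T@t
    d=R.T@np.array([(u-p["cx"])/p["fx"],(v-p["cy"])/p["fy"],1]);return o+d*(z-o[2])/d[2]
def proj(p,X):
    E=np.array(p["extrinsics"]);c=E[:3,:3]@np.array(X,float)+E[:3,3];return p["fx"]*c[0]/c[2]+p["cx"],p["fy"]*c[1]/c[2]+p["cy"]
E
python3 - <<'E'
from h import *
a=snap("top","t0.png",scale=1.25);b=snap("side","s0.png",scale=1.25)
for p in(a,b):
    print(proj(p,[400,0,0]),np.linalg.inv(np.array(p["extrinsics"]))[:3,3].round(),p["fx"])
    for n in["solvent_mid","oil_mid","superglue_mid","solvent_lid","oil_lid","superglue_lid","block_mid","fingerboard","drawer_handle","drawer"]:
        try: print(n,[(np.round(r["location"]).tolist(),round(r["conf"],2),[int(k) for k in proj(p,r["location"])]) for r in manip.search_frame(p,n)][:4])
        except Exception as e: print(n,e)
print(manip.read_state())
E
```

```text
(np.float64(263.5903528910535), np.float64(253.32781868727668)) [ 282. -116.  933.] 462.67768347122444
solvent_mid [([450.0, -184.0, 83.0], 0.86, [359, 228])]
oil_mid [([379.0, -299.0, 70.0], 0.68, [418, 273])]
superglue_mid [([557.0, 66.0, 57.0], 0.82, [236, 168]), ([416.0, -244.0, 62.0], 0.48, [388, 251])]
solvent_lid [([438.0, -174.0, -1.0], 0.57, [350, 242])]
oil_lid [([368.0, -293.0, 1.0], 0.58, [407, 282])]
superglue_lid [([412.0, -240.0, 1.0], 0.91, [382, 257])]
block_mid [([535.0, -316.0, 58.0], 0.6, [428, 194])]
fingerboard [([534.0, -314.0, 58.0], 0.59, [427, 195]), ([447.0, 137.0, 49.0], 0.58, [193, 220])]
drawer_handle [([499.0, -299.0, 57.0], 0.7, [419, 211])]
drawer [([497.0, -294.0, 57.0], 0.69, [416, 212])]
(np.float64(285.3965399374915), np.float64(209.27316481300733)) [ 365. -743.  641.] 390.3465053019271
solvent_mid [([449.0, -203.0, 76.0], 0.79, [318, 242])]
oil_mid [([383.0, -318.0, 63.0], 0.92, [293, 298]), ([465.0, -196.0, 1.0], 0.68, [325, 263])]
superglue_mid [([563.0, 61.0, 40.0], 0.63, [343, 174]), ([418.0, -249.0, 49.0], 0.61, [306, 271]), ([454.0, 61.0, 4
[... 512 characters left out ...]
0.59, [347, 288])]
{'clock': 1.1, 'joints': array([ 1.03538695e+00,  2.99918183e-01,  1.52098094e+00, -2.42624586e-05,
        1.32070933e+00, -6.65683658e-02]), 'qd': array([-1.81271811e-03,  7.43844882e-04, -1.00245121e-03,  6.55892507e-05,
       -2.59116665e-03, -5.58707745e-04]), 'effort': array([-4.03817776e-04, -5.31678629e+01, -3.52895308e+01,  7.07791722e-02,
        2.13139626e-02,  6.33575496e-05]), 'eef_pos': array([248.50918549, 490.65025585, 205.44367571]), 'eef_rot': array([-3.14157533e+00,  2.24046483e-05,  2.67275765e+00]), 'wrist_force': array([ 0.16241404, -0.50309135,  0.15533143]), 'moment': array([-0.01294086,  0.00423977,  0.02825463]), 'finger_gap': 93.71620549948534}
```

View pics/t0.png

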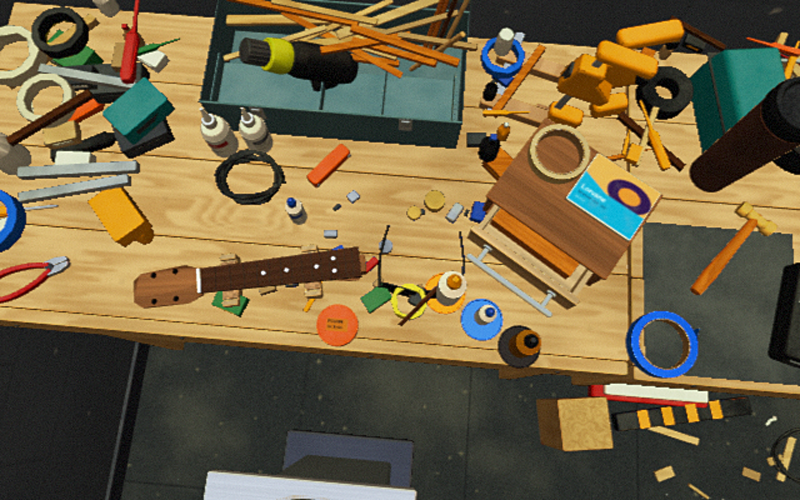

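View pics/s0.png

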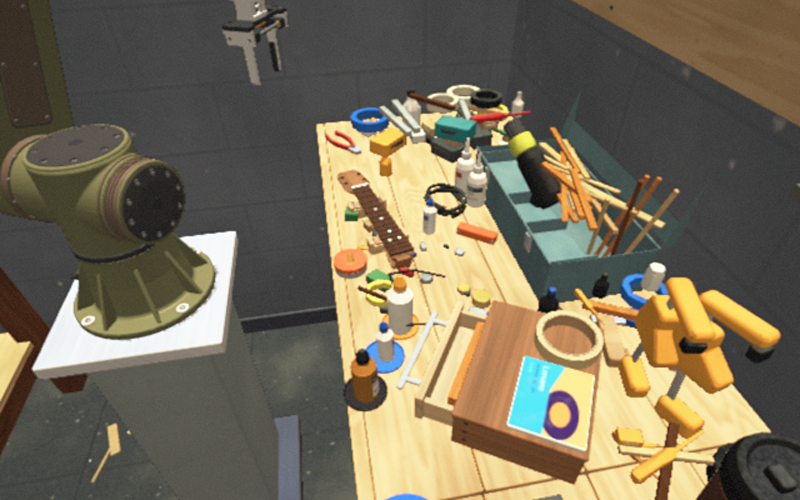

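t0 shows bottles at (452,285), (487,316), (522,343) on their orange/blue/black lids, the bar from (472,257) to (547,310), the fingerboard from (199,281) to (362,262), and a look-alike superglue at (293,207). s0 agrees. I'll zoom in.

```bash
python3 - <<'E'
from h import *
a=snap("top","t1.png",(290,150,530,310),3.3);b=snap("side","s1.png",(250,200,490,400),3)
def axis(p,n,h,i=0):
    for m in manip.masks_of(p,n)[:4]:
        k=m["mask"];v,u=np.nonzero(k);print(n,round(m["conf"],2),"px",u.mean().round(1),v.mean().round(1),k.sum(),"top row",v.min(),u[v<=v.min()+1].mean(),"box",u.min(),u.max(),v.max())
for p in(a,b):
  for n in["solvent_mid","oil_mid","superglue_mid","solvent_lid","oil_lid","superglue_lid","fingerboard","drawer_handle","block_mid"]: axis(p,n,0)
E
```

```text
solvent_mid 0.91 px 359.7 230.1 505 top row 217 361.1764705882353 box 349 372 244
solvent_mid 0.26 px 352.6 237.6 306 top row 218 351.0 box 340 371 250
oil_mid 0.78 px 419.5 275.1 428 top row 265 421.2173913043478 box 407 432 285
superglue_mid 0.6 px 236.3 168.5 261 top row 158 233.16666666666666 box 228 245 179
superglue_mid 0.58 px 387.8 251.3 243 top row 243 389.5 box 379 397 259
solvent_lid 0.62 px 352.5 238.1 307 top row 219 350.1818181818182 box 340 371 250
oil_lid 0.8 px 410.7 279.3 489 top row 260 413.6470588235294 box 398 430 295
superglue_lid 0.79 px 383.7 256.6 634 top row 239 383.8 box 369 401 272
fingerboard 0.89 px 199.2 221.0 5166 top row 195 247.0 box 107 293 246
drawer_handle 0.81 px 418.8 213.1 2532 top row 166 395.22222222222223 box 374 471 252
drawer_handle 0.65 px 359.9 229.7 532 top row 216 361.5 box 349 372 243
block_mid 0.62 px 427.4 195.1 1339 top row 167 401.0 box 393 462 222
solvent_mid 0.7 px 319.7 245.8 802 top row 221 319.5 box 309 330 267
oil_mid 0.85 px 291.8 301.5 749 top row 280 290.0 box 281 303 321
superglue_mid 0.92 px 308.4 273.8 379 top row 257 306.77777777777777 box 301 315 289
superglue_mid 0.78 px 343.7 174.2 235 top row 160 344.2857142857143 box 339 349 187
superglue_mid 0.37 px 292.6 317.1 468 top row 301 304.2857142857143 box 275 310 328
solvent_lid 0.75 px 353.1 290.4 2729 top row 240 367.3333333333333 box 318 388 339
solvent_lid 0.68 px 323.5 262.5 147 top row 251 319.3333333333333 box 306 335 271
oil_lid 0.55 px 291.9 316.7 507 top row 301 304.2857142857143 box 274 311 328
superglue_lid 0.95 px 310.0 286.5 347 top row 273 302.5 box 294 323 298
fingerboard 0.81 px 302.4 176.0 1923 top row 136 281.22727272727275 box 270 331 214
drawer_handle 0.58 px 352.9 290.4 2796 top row 240 367.8333333333333 box 318 388 340
drawer_handle 0.31 px 319.9 245.4 764 top row 221 319.5 box 310 330 267
block_mid 0.72 px 371.0 293.4 391 top row 259 383.7142857142857 box 359 385 322
```

View pics/t1.png

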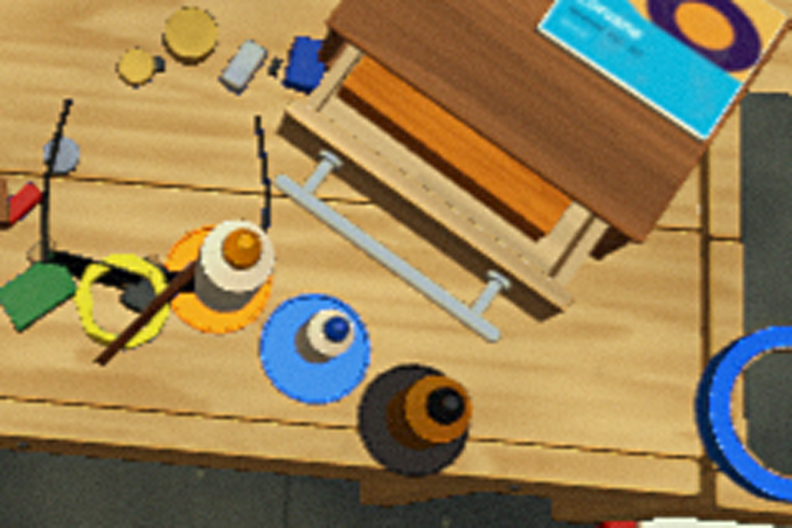

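View pics/s1.png

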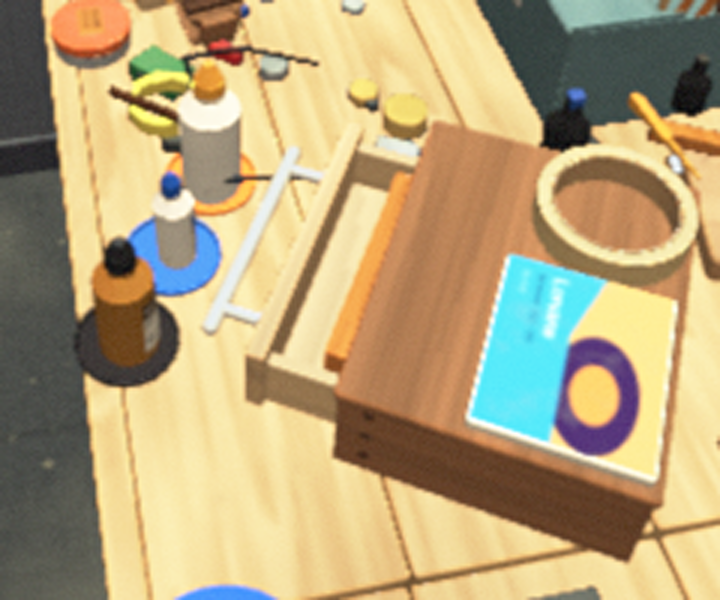

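The crops show cap tops at t1 (242,243), (340,327), (447,404). The bar runs from (282,181) to (492,335), the lids are about 110 px across, and a pair of thin-armed glasses lies left of and behind the solvent bottle.

```bash
cat >> h.py <<'E'
def tri(a,ua,b,ub):
    A=[];r=[]
    for p,(u,v) in((a,ua),(b,ub)):
        E=np.array(p["extrinsics"]);x=(u-p["cx"])/p["fx"];y=(v-p["cy"])/p["fy"]
        for c,row in((x,0),(y,1)):
            A.append(E[row,:3]-c*E[2,:3]);r.append(c*E[2,3]-E[row,3])
    return np.linalg.lstsq(np.array(A),np.array(r),rcond=None)[0].round(1)
E
python3 - <<'E'
from h import *
a=manip.camera("top");b=manip.camera("side")
T=lambda u,v:(290+u/3.3,150+v/3.3);S=lambda u,v:(250+u/3,200+v/3)
for n,t,s,z in[("solv cap",(243,241),(210,68),123),("glue cap",(341,325),(171,178),88),("oil cap",(449,402),(119,242),103),("orange lid",(219,279),(213,178),4),("blue lid",(314,348),(175,249),4),("black lid",(414,419),(127,338),4),
 ("barL",(282,181),(292,153),54),("barR",(492,335),(211,323),54),("frontL",(283,115),(358,128),74),("frontR",(560,313),(252,362),74),("chestL",(330,20),(437,125),85),("chestR",(640,240),(340,393),85),("blk corner R front",(540,240),(330,360),55),("blk corner L",(345,95),(400,175),55)]:
    print(n,"ray top",ray(a,*T(*t),z)[:2].round(1),"ray side",ray(b,*S(*s),z)[:2].round(1),"tri",tri(a,T(*t),b,S(*s)))
for n,t,s in [("fb head",(199/1.25,281/1.25),(361/1.25,184/1.25)),("fb bodyend",(361/1.25,263/1.25),(400/1.25,258/1.25))]:
    print(n,ray(a,*t,50)[:2].round(1),ray(b,*s,50)[:2].round(1))
for u,v in[(445,150),(200,105),(415,212),(435,200),(355,195),(325,160),(385,245)]:print("top px",(u,v),ray(a,u/1.25,v/1.25,0)[:2].round(),ray(a,u/1.25,v/1.25,100)[:2].round())
E
```

```text
solv cap ray top [ 453.9 -187. ] ray side [ 454.9 -195.4] tri [ 455.8 -187.7  115.6]
glue cap ray top [ 418.5 -247.4] ray side [ 419.1 -253. ] tri [ 419.5 -248.2   82.6]
oil cap ray top [ 379.3 -305.2] ray side [ 380.6 -309. ] tri [ 380.2 -306.    99.2]
orange lid ray top [ 454.  -184.1] ray side [ 457.  -184.3] tri [ 455.6 -184.1    3.4]
blue lid ray top [ 416.5 -244.7] ray side [ 420.2 -242.4] tri [ 418.1 -244.3    6.1]
black lid ray top [ 378.9 -307. ] ray side [ 379.2 -306.4] tri [ 379.  -306.8    4.6]
barL ray top [ 506.8 -213.8] ray side [ 506.4 -216.5] tri [ 507.2 -214.1   51.4]
barR ray top [ 425.8 -340. ] ray side [ 428.2 -339.9] tri [ 427.  -340.    53.9]
frontL ray top [ 541.5 -210. ] ray side [ 550.1 -220.9] tri [ 549.4 -211.4   62.5]
frontR ray top [ 438.4 -373.1] ray side [ 443.8 -383.1] tri [ 442.9 -376.4   63. ]
chestL ray top [ 598.6 -233. ] ray side [ 598.1 -238.4] tri [ 600.4 -233.7   79.9]
chestR ray top [ 482.2 -414.5] ray side [ 484.3 -417.4] tri [ 483.9 -415.7   81.8]
blk corner R front ray top [ 484.1 -366.6] ray side [ 490.6 -378.2] tri [ 490.3 -370.5   41.8]
blk corner L ray top [ 563.  -248.4] ray side [ 571.9 -250.5] tri [ 568.4 -249.2   52.1]
fb head [431.3 202.1] [436.6 206.6]
fb bodyend [481.8 -45.7] [477.4 -63.7]
top px (445, 150) [ 707. -167.] [ 661. -162.]
top px (200, 105) [755. 272.] [704. 231.]
top px (415, 212) [ 589. -124.] [ 556. -123.]
top px (435, 200) [ 614. -156.] [ 578. -152.]
top px (355, 195) [611. -19.] [575. -30.]
top px (325, 160) [670.  39.] [628.  22.]
top px (385, 245) [527. -79.] [501. -83.]
```

```bash
cat >> h.py <<'E'
C=np.array([541.,-325.]);ey=np.array([.540,.842]);ex=np.array([.842,-.540])
def w(x,y): return C+x*ex+y*ey
def fr(P): d=np.array(P[:2])-C; return (d@ex).round(1),(d@ey).round(1)
E
python3 - <<'E'
from h import *
a=manip.camera("top")
# rectified bench: cols = y 300..60 (left to right), rows = x 80..-160, 2.5px/mm
q=[(80,300),(80,60),(-160,60),(-160,300)]
src=np.float32([proj(a,[*w(*k),0]) for k in q]);dst=np.float32([(0,0),(600,0),(600,600),(0,600)])
im=cv2.warpPerspective(a["pixels"][:,:,::-1].copy(),cv2.getPerspectiveTransform(src,dst),(600,600),flags=cv2.INTER_CUBIC)
for y in range(300,59,-20):
  cv2.line(im,(int((300-y)*2.5),0),(int((300-y)*2.5),600),(0,0,0) if y%100 else (0,0,255),1)
for x in range(80,-161,-20):
  cv2.line(im,(0,int((80-x)*2.5)),(600,int((80-x)*2.5)),(0,0,0) if x else (0,0,255),1)
cv2.imwrite("pics/r.png",im)
for n,P in[("solv",(455,-188)),("glue",(419,-247)),("oil",(380,-306)),("lidO",(455,-184)),("lidB",(417.5,-244.5)),("lidK",(379,-307))]:print(n,fr(P))
E
```

```text
solv (np.float64(-146.4), np.float64(68.9))
glue (np.float64(-144.8), np.float64(-0.2))
oil (np.float64(-145.8), np.float64(-70.9))
lidO (np.float64(-148.6), np.float64(72.3))
lidB (np.float64(-147.5), np.float64(1.1))
lidK (np.float64(-146.1), np.float64(-72.3))
```

View pics/r.png

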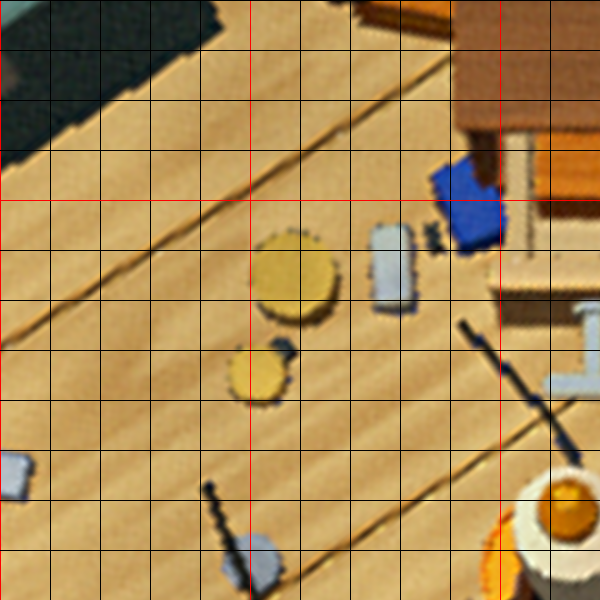

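Grid view: the toolbox corner is at (215,25), the yellow discs at (295,277) and (258,373), and a grey block at (392,268). The free spots I chose, in the chest-front frame (x,y), are solvent (-40,235), oil (12,190) and glue (-77,160). Next I approach the solvent bottle with the jaws along the chest's x axis.

```bash
python3 -m crank '[{"offset":[0.0086,-0.028,0],"spin":-7},{"offset":[0.0172,-0.0565,0],"spin":-14},{"offset":[0.0258,-0.0847,0],"spin":-21},{"offset":[0.0344,-0.113,0],"spin":-28},{"offset":[0.043,-0.141,0],"spin":-35},{"offset":[0.0516,-0.1695,0],"spin":-42},{"offset":[0.06,-0.198,0],"spin":-49},{"offset":[0.069,-0.226,0],"spin":-56}]' 0.65 20
python3 -m crank '[{"offset":[0.0086,-0.028,0],"spin":-5},{"offset":[0.0172,-0.0565,0],"spin":-10},{"offset":[0.0258,-0.0847,0],"spin":-15},{"offset":[0.0344,-0.113,0],"spin":-20},{"offset":[0.043,-0.141,0],"spin":-25},{"offset":[0.0516,-0.1695,0],"spin":-30},{"offset":[0.06,-0.198,0],"spin":-35},{"offset":[0.069,-0.226,0],"spin":-39.8}]'
python3 -m crank '[{"offset":[0.0086,-0.028,0],"spin":0},{"offset":[0.0172,-0.0565,0],"spin":0},{"offset":[0.0258,-0.0847,0],"spin":0},{"offset":[0.0344,-0.113,0],"spin":0},{"offset":[0.043,-0.141,0],"spin":0},{"offset":[0.0516,-0.1695,0],"spin":0},{"offset":[0.06,-0.198,0],"spin":0},{"offset":[0.069,-0.226,0],"spin":0}]'
python3 -c "
from cell import manip;s=manip.read_state();print(s['eef_pos'],s['eef_rot'],s['finger_gap'],s['joints'])"
```

```text
clock: 2.92
eef_pos: [317.6, 263.3, 205.6]
eef_rot: [3.141, -0.0, 1.69]
wrist_force: [0.7, -0.1, -0.3]
finger_gap: 61.4
clock: 3.58
eef_pos: [386.7, 35.8, 205.8]
eef_rot: [3.141, -0.001, 0.991]
wrist_force: [0.5, 0.6, -0.2]
finger_gap: 61.2
clock: 4.25
eef_pos: [455.9, -191.8, 205.9]
eef_rot: [3.14, -0.001, 0.99]
wrist_force: [0.4, 0.8, 0.1]
finger_gap: 60.9
[ 455.86279799 -191.83948178  205.90299616] [ 3.14033923e+00 -6.15750574e-04  9.90314656e-01] 60.94305013224108 [-4.72662174e-01  1.75015043e-01  1.67436284e+00  4.96618772e-04
  1.29090240e+00  1.07683003e-01]
```

```bash
python3 -m crank '[{"offset":[-0.0009,0.0045,-0.02],"spin":0},{"offset":[-0.0009,0.0045,-0.04],"spin":0},{"offset":[-0.0009,0.0045,-0.065],"spin":0},{"offset":[-0.0009,0.0045,-0.09],"spin":0},{"offset":[-0.0009,0.0045,-0.115],"spin":0},{"offset":[-0.0009,0.0045,-0.14],"spin":0},{"offset":[-0.0009,0.0045,-0.16],"spin":0},{"offset":[-0.0009,0.0045,-0.16],"spin":0}]'
python3 - <<'E'
from h import *
snap("side","s2.png",(230,150,450,340),3)
E
```

```text
clock: 4.92
eef_pos: [453.2, -186.5, 42.6]
eef_rot: [-3.137, 0.0, 0.99]
wrist_force: [-0.3, -0.5, -0.6]
finger_gap: 61.0
```

View pics/s2.png

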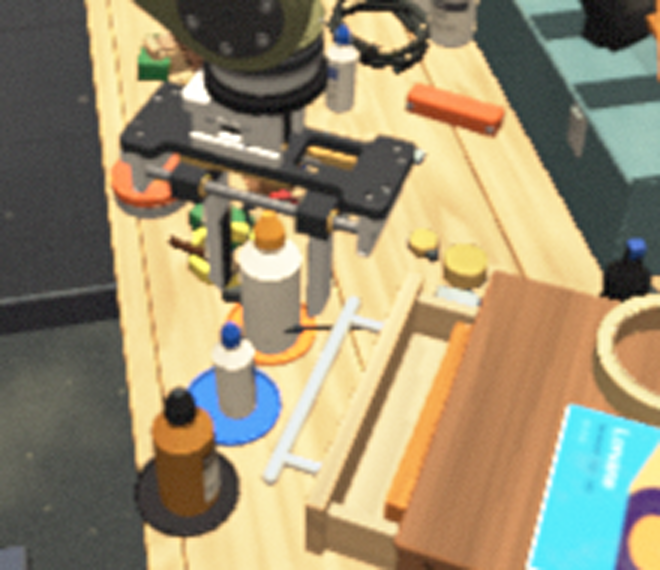

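The bottle stands centrally between the fingers. Next: grip, lift, carry.

```bash
python3 -m crank '[{"offset":[0,0,0],"spin":0},{"offset":[0,0,0],"spin":0},{"offset":[0,0,0],"spin":0},{"offset":[0,0,0],"spin":0},{"offset":[0,0,0],"spin":0},{"offset":[0,0,0],"spin":0},{"offset":[0,0,0],"spin":0},{"offset":[0,0,0],"spin":0}]' 0.3 25
python3 -m crank '[{"offset":[0,0,0.005],"spin":0},{"offset":[0,0,0.015],"spin":0},{"offset":[0,0,0.025],"spin":0},{"offset":[0,0,0.035],"spin":0},{"offset":[0,0,0.045],"spin":0},{"offset":[0,0,0.05],"spin":0},{"offset":[0,0,0.05],"spin":0},{"offset":[0,0,0.05],"spin":0}]'
python3 -m crank '[{"offset":[0.015,0.007,0],"spin":0},{"offset":[0.045,0.020,0],"spin":0},{"offset":[0.075,0.034,0],"spin":0},{"offset":[0.105,0.047,0],"spin":0},{"offset":[0.135,0.06,0],"spin":0},{"offset":[0.160,0.072,0],"spin":0},{"offset":[0.176,0.079,0],"spin":0},{"offset":[0.181,0.081,0],"spin":0}]'
python3 -m crank '[{"offset":[0,0,-0.005],"spin":0},{"offset":[0,0,-0.01],"spin":0},{"offset":[0,0,-0.015],"spin":0},{"offset":[0,0,-0.02],"spin":0},{"offset":[0,0,-0.025],"spin":0},{"offset":[0,0,-0.03],"spin":0},{"offset":[0,0,-0.035],"spin":0},{"offset":[0,0,-0.035],"spin":0}]'
```

```text
clock: 5.63
eef_pos: [454.7, -187.2, 45.8]
eef_rot: [-3.141, -0.0, 0.99]
wrist_force: [-1.3, 1.1, 7.1]
finger_gap: 41.7
clock: 6.3
eef_pos: [454.7, -187.2, 96.0]
eef_rot: [3.141, -0.0, 0.99]
wrist_force: [-0.0, 1.1, -2.1]
finger_gap: 41.5
clock: 6.97
eef_pos: [636.9, -104.7, 94.6]
eef_rot: [-3.141, -0.0, 0.992]
wrist_force: [-1.6, -0.5, -0.5]
finger_gap: 41.1
clock: 7.63
eef_pos: [636.4, -104.8, 58.4]
eef_rot: [-3.139, 0.0, 0.992]
wrist_force: [0.3, -0.8, -0.7]
finger_gap: 41.3
```

```bash
python3 -m crank '[{"offset":[0,0,-0.004],"spin":0},{"offset":[0,0,-0.008],"spin":0},{"offset":[0,0,-0.012],"spin":0},{"offset":[0,0,-0.0145],"spin":0},{"offset":[0,0,-0.0145],"spin":0},{"offset":[0,0,-0.0145],"spin":0},{"offset":[0,0,-0.0145],"spin":0},{"offset":[0,0,-0.0145],"spin":0}]'
python3 -m crank '[{"offset":[0,0,0],"spin":0},{"offset":[0,0,0],"spin":0},{"offset":[0,0,0],"spin":0},{"offset":[0,0,0],"spin":0},{"offset":[0,0,0.01],"spin":0},{"offset":[0,0,0.04],"spin":0},{"offset":[0,0,0.08],"spin":0},{"offset":[0,0,0.12],"spin":0}]' 0.62
python3 -m crank '[{"offset":[-0.015,-0.01,0],"spin":0},{"offset":[-0.05,-0.033,0],"spin":0},{"offset":[-0.085,-0.056,0],"spin":0},{"offset":[-0.12,-0.078,0],"spin":0},{"offset":[-0.155,-0.101,0],"spin":0},{"offset":[-0.19,-0.124,0],"spin":0},{"offset":[-0.212,-0.139,0],"spin":0},{"offset":[-0.218,-0.1425,0],"spin":0}]'
```

```text
clock: 8.3
eef_pos: [636.4, -104.8, 43.9]
eef_rot: [-3.139, 0.0, 0.992]
wrist_force: [0.1, -0.8, -0.3]
finger_gap: 41.4
clock: 8.97
eef_pos: [635.9, -104.6, 165.6]
eef_rot: [-3.138, 0.001, 0.992]
wrist_force: [1.0, -1.2, 0.5]
finger_gap: 58.5
clock: 9.63
eef_pos: [415.3, -248.9, 166.7]
eef_rot: [-3.139, 0.001, 0.989]
wrist_force: [0.6, -0.5, -0.2]
finger_gap: 58.3
```

```bash
python3 -m crank '[{"offset":[0.003,0.0013,-0.02],"spin":0},{"offset":[0.003,0.0013,-0.04],"spin":0},{"offset":[0.003,0.0013,-0.06],"spin":0},{"offset":[0.003,0.0013,-0.08],"spin":0},{"offset":[0.003,0.0013,-0.1],"spin":0},{"offset":[0.003,0.0013,-0.12],"spin":0},{"offset":[0.003,0.0013,-0.13],"spin":0},{"offset":[0.003,0.0013,-0.13],"spin":0}]'
python3 -m crank '[{"offset":[0,0,0],"spin":0},{"offset":[0,0,0],"spin":0},{"offset":[0,0,0],"spin":0},{"offset":[0,0,0],"spin":0},{"offset":[0,0,0],"spin":0},{"offset":[0,0,0],"spin":0},{"offset":[0,0,0],"spin":0},{"offset":[0,0,0],"spin":0}]' 0.15 15
python3 -m crank '[{"offset":[0,0,0.005],"spin":0},{"offset":[0,0,0.015],"spin":0},{"offset":[0,0,0.03],"spin":0},{"offset":[0,0,0.045],"spin":0},{"offset":[0,0,0.055],"spin":0},{"offset":[0,0,0.06],"spin":0},{"offset":[0,0,0.06],"spin":0},{"offset":[0,0,0.06],"spin":0}]'
```

```text
clock: 10.3
eef_pos: [417.9, -247.0, 35.4]
eef_rot: [-3.136, 0.001, 0.989]
wrist_force: [-0.8, -0.2, 0.6]
finger_gap: 58.4
clock: 10.97
eef_pos: [418.1, -247.1, 35.9]
eef_rot: [-3.137, 0.001, 0.989]
wrist_force: [-0.5, 1.5, 6.6]
finger_gap: 26.0
clock: 11.63
eef_pos: [418.0, -247.1, 95.7]
eef_rot: [-3.137, 0.001, 0.989]
wrist_force: [-0.3, -0.2, -0.5]
finger_gap: 25.9
```

```bash
python3 - <<'E'
from h import *
b=snap("side","s3.png",(250,160,410,300),4)
print(proj(b,[418,-247,90]),proj(b,[418,-247,115]))
E
```

```text
(np.float64(305.91785731257534), np.float64(256.35946251762806)) (np.float64(305.36944525898855), np.float64(247.21281789212935))
```

View pics/s3.png

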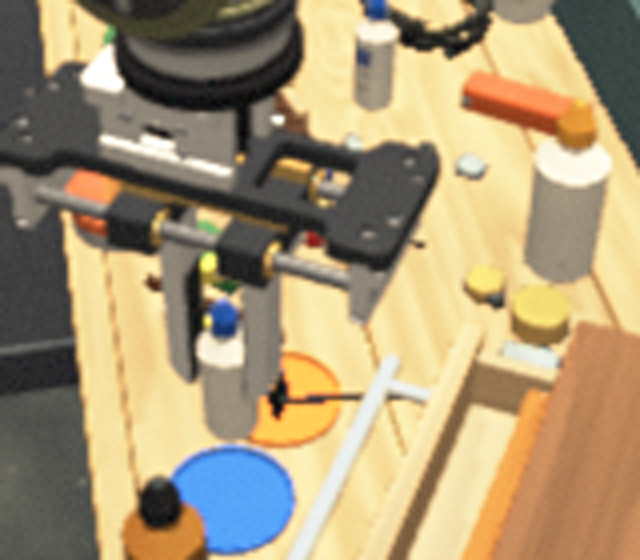

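```bash
python3 - <<'E'
from h import *
b=manip.camera("side");a=manip.camera("top")
print(ray(b,250+229/4,160+428/4,62),ray(b,250+225/4,160+303/4,146))
print([(m["location"],m["conf"]) for p in(a,b) for m in manip.search_frame(p,"superglue_mid")])
E
```

```text
[ 419.08275187 -249.4347993    62.        ] [ 420.62942132 -248.74150365  146.        ]
[([559.2, 69.3, 57.6], 0.72), ([414.8, -252.7, 106.1], 0.9), ([560.0, 61.6, 41.9], 0.48)]
```

```bash
python3 -m crank '[{"offset":[0.012,0.008,0],"spin":0},{"offset":[0.035,0.024,0],"spin":0},{"offset":[0.06,0.041,0],"spin":0},{"offset":[0.085,0.058,0],"spin":0},{"offset":[0.11,0.075,0],"spin":0},{"offset":[0.13,0.088,0],"spin":0},{"offset":[0.141,0.096,0],"spin":0},{"offset":[0.1446,0.0984,0],"spin":0}]'
python3 -m crank '[{"offset":[0,0,-0.008],"spin":0},{"offset":[0,0,-0.016],"spin":0},{"offset":[0,0,-0.024],"spin":0},{"offset":[0,0,-0.032],"spin":0},{"offset":[0,0,-0.04],"spin":0},{"offset":[0,0,-0.046],"spin":0},{"offset":[0,0,-0.05],"spin":0},{"offset":[0,0,-0.05],"spin":0}]'
```

```text
clock: 12.55
eef_pos: [563.6, -147.2, 94.6]
eef_rot: [-3.135, 0.001, 0.991]
wrist_force: [-0.4, 0.5, -0.4]
finger_gap: 25.9
clock: 13.22
eef_pos: [563.1, -147.2, 43.6]
eef_rot: [-3.134, 0.001, 0.991]
wrist_force: [0.3, 0.4, -1.5]
finger_gap: 26.3
```

```bash
python3 - <<'E'
from h import *
a=manip.camera("top")
q=[(-60,140),(-60,-120),(-240,-120),(-240,140)]
src=np.float32([proj(a,[*w(*k),5]) for k in q]);dst=np.float32([(0,0),(780,0),(780,540),(0,540)])
cv2.imwrite("pics/r2.png",cv2.warpPerspective(a["pixels"][:,:,::-1].copy(),cv2.getPerspectiveTransform(src,dst),(780,540),flags=cv2.INTER_CUBIC))
E
```

```text
(no output)
```

View pics/r2.png

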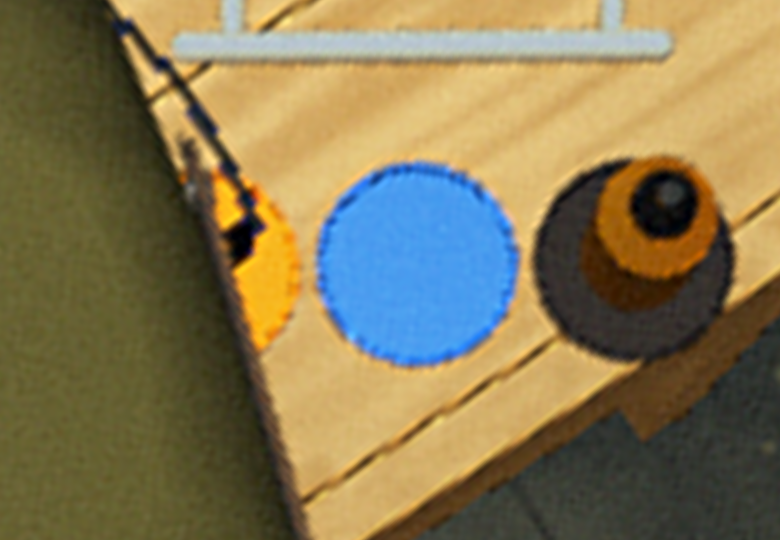

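Blue lid centre is at px (418,264), black at (635,258); a black part of the glasses lies over the orange lid at (240,240), which I'll check later. I'll place the glue bottle and go to the oil bottle.

```bash
python3 -m crank '[{"offset":[0,0,-0.003],"spin":0},{"offset":[0,0,-0.006],"spin":0},{"offset":[0,0,-0.009],"spin":0},{"offset":[0,0,-0.0095],"spin":0},{"offset":[0,0,-0.0095],"spin":0},{"offset":[0,0,-0.0095],"spin":0},{"offset":[0,0,-0.0095],"spin":0},{"offset":[0,0,-0.0095],"spin":0}]'
python3 -m crank '[{"offset":[0,0,0],"spin":0},{"offset":[0,0,0],"spin":0},{"offset":[0,0,0],"spin":0},{"offset":[0,0,0],"spin":0},{"offset":[0,0,0.01],"spin":0},{"offset":[0,0,0.04],"spin":0},{"offset":[0,0,0.08],"spin":0},{"offset":[0,0,0.12],"spin":0}]' 0.62
python3 -m crank '[{"offset":[-0.012,-0.01,0],"spin":0},{"offset":[-0.04,-0.034,0],"spin":0},{"offset":[-0.07,-0.06,0],"spin":0},{"offset":[-0.1,-0.086,0],"spin":0},{"offset":[-0.13,-0.112,0],"spin":0},{"offset":[-0.16,-0.138,0],"spin":0},{"offset":[-0.178,-0.153,0],"spin":0},{"offset":[-0.184,-0.158,0],"spin":0}]'
```

```text
clock: 13.93
eef_pos: [563.5, -147.2, 35.0]
eef_rot: [-3.135, 0.001, 0.991]
wrist_force: [0.5, 0.6, -1.3]
finger_gap: 26.1
clock: 14.6
eef_pos: [562.9, -147.1, 156.8]
eef_rot: [-3.134, 0.001, 0.991]
wrist_force: [0.9, -0.4, 0.2]
finger_gap: 58.2
clock: 15.27
eef_pos: [376.8, -306.9, 157.7]
eef_rot: [-3.135, 0.002, 0.988]
wrist_force: [0.8, 0.6, 0.7]
finger_gap: 58.4
```

```bash
python3 -m crank '[{"offset":[0.0025,0.0014,-0.015],"spin":0},{"offset":[0.0025,0.0014,-0.03],"spin":0},{"offset":[0.0025,0.0014,-0.05],"spin":0},{"offset":[0.0025,0.0014,-0.07],"spin":0},{"offset":[0.0025,0.0014,-0.09],"spin":0},{"offset":[0.0025,0.0014,-0.105],"spin":0},{"offset":[0.0025,0.0014,-0.114],"spin":0},{"offset":[0.0025,0.0014,-0.114],"spin":0}]'
python3 -m crank '[{"offset":[0,0,0],"spin":0},{"offset":[0,0,0],"spin":0},{"offset":[0,0,0],"spin":0},{"offset":[0,0,0],"spin":0},{"offset":[0,0,0],"spin":0},{"offset":[0,0,0],"spin":0},{"offset":[0,0,0],"spin":0},{"offset":[0,0,0],"spin":0}]' 0.25 20
python3 -m crank '[{"offset":[0,0,0.01],"spin":0},{"offset":[0,0,0.025],"spin":0},{"offset":[0,0,0.045],"spin":0},{"offset":[0,0,0.065],"spin":0},{"offset":[0,0,0.085],"spin":0},{"offset":[0,0,0.1],"spin":0},{"offset":[0,0,0.11],"spin":0},{"offset":[0,0,0.11],"spin":0}]'
```

```text
clock: 15.93
eef_pos: [379.2, -304.7, 42.6]
eef_rot: [-3.133, 0.001, 0.989]
wrist_force: [0.1, -0.1, -0.1]
finger_gap: 58.1
clock: 16.6
eef_pos: [379.6, -305.0, 43.4]
eef_rot: [-3.134, 0.002, 0.989]
wrist_force: [-0.8, 1.7, 7.0]
finger_gap: 37.3
clock: 17.27
eef_pos: [380.1, -305.5, 155.7]
eef_rot: [-3.137, 0.002, 0.989]
wrist_force: [-0.5, -0.2, -1.0]
finger_gap: 37.7
```

```bash
python3 -m crank '[{"offset":[0.015,0.0073,0],"spin":0},{"offset":[0.045,0.022,0],"spin":0},{"offset":[0.078,0.038,0],"spin":0},{"offset":[0.111,0.054,0],"spin":0},{"offset":[0.144,0.0705,0],"spin":0},{"offset":[0.177,0.0867,0],"spin":0},{"offset":[0.210,0.103,0],"spin":0},{"offset":[0.240,0.1175,0],"spin":0}]'
python3 -m crank '[{"offset":[0.02,0.01,0],"spin":0},{"offset":[0.03,0.0145,0],"spin":0},{"offset":[0.0336,0.0165,-0.005],"spin":0},{"offset":[0.0336,0.0165,-0.02],"spin":0},{"offset":[0.0336,0.0165,-0.04],"spin":0},{"offset":[0.0336,0.0165,-0.06],"spin":0},{"offset":[0.0336,0.0165,-0.08],"spin":0},{"offset":[0.0336,0.0165,-0.09],"spin":0}]'
```

```text
clock: 17.93
eef_pos: [621.4, -186.5, 154.3]
eef_rot: [-3.136, 0.003, 0.989]
wrist_force: [0.6, -0.6, -0.5]
finger_gap: 37.5
clock: 18.6
eef_pos: [653.1, -170.1, 60.7]
eef_rot: [-3.132, 0.004, 0.988]
wrist_force: [-1.1, 0.4, -0.7]
finger_gap: 37.0
```

```bash
python3 -m crank '[{"offset":[0,0,-0.005],"spin":0},{"offset":[0,0,-0.01],"spin":0},{"offset":[0,0,-0.015],"spin":0},{"offset":[0,0,-0.0185],"spin":0},{"offset":[0,0,-0.0185],"spin":0},{"offset":[0,0,-0.0185],"spin":0},{"offset":[0,0,-0.0185],"spin":0},{"offset":[0,0,-0.0185],"spin":0}]'
python3 -m crank '[{"offset":[0,0,0],"spin":0},{"offset":[0,0,0],"spin":0},{"offset":[0,0,0],"spin":0},{"offset":[0,0,0],"spin":0},{"offset":[0,0,0.01],"spin":0},{"offset":[0,0,0.04],"spin":0},{"offset":[0,0,0.08],"spin":0},{"offset":[0,0,0.12],"spin":0}]' 0.62
python3 -m crank '[{"offset":[-0.015,0.015,0.01],"spin":0},{"offset":[-0.04,0.04,0.02],"spin":0},{"offset":[-0.068,0.07,0.02],"spin":0},{"offset":[-0.096,0.1,0.02],"spin":0},{"offset":[-0.124,0.13,0.02],"spin":0},{"offset":[-0.152,0.16,0.02],"spin":0},{"offset":[-0.18,0.19,0.02],"spin":0},{"offset":[-0.2,0.21,0.02],"spin":0}]'
python3 - <<'E'
from h import *
a=manip.camera("top");b=snap("side","s4.png",(230,160,430,310),4)
q=[(60,260),(60,-100),(-190,-100),(-190,260)]
src=np.float32([proj(a,[*w(*k),5]) for k in q]);dst=np.float32([(0,0),(792,0),(792,550),(0,550)])
cv2.imwrite("pics/r3.png",cv2.warpPerspective(a["pixels"][:,:,::-1].copy(),cv2.getPerspectiveTransform(src,dst),(792,550),flags=cv2.INTER_CUBIC))
E
```

```text
clock: 19.27
eef_pos: [653.4, -170.1, 42.8]
eef_rot: [-3.132, 0.004, 0.988]
wrist_force: [-0.5, 0.4, -0.9]
finger_gap: 37.1
clock: 19.93
eef_pos: [652.9, -170.0, 164.5]
eef_rot: [-3.131, 0.004, 0.988]
wrist_force: [0.2, -0.0, 0.3]
finger_gap: 58.5
clock: 20.6
eef_pos: [450.8, 41.8, 185.3]
eef_rot: [-3.132, 0.003, 0.989]
wrist_force: [0.5, 0.3, 0.3]
finger_gap: 58.4
```

View pics/r3.png

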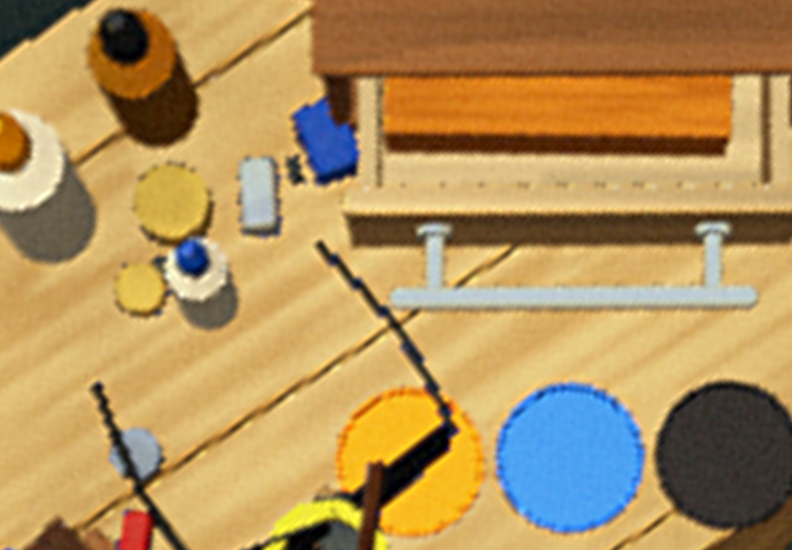

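View pics/s4.png

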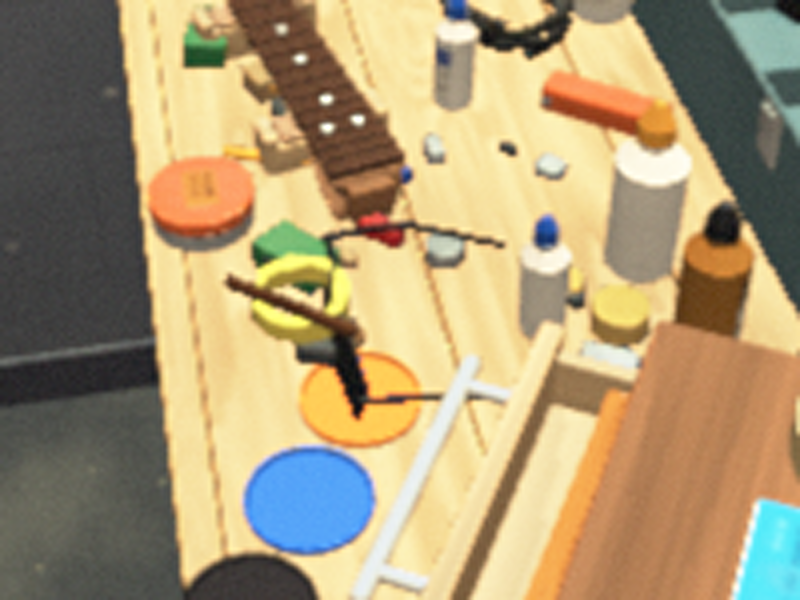

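Bottles stand free at r3 (10,150), (130,50), (190,265). The glasses hinge shows over the orange lid at r3 (450,430) / s4 (358,410). I'll check its height.

```bash
python3 - <<'E'
from h import *
a=manip.camera("top");b=manip.camera("side")
q=[(60,260),(60,-100),(-190,-100),(-190,260)]
src=np.float32([proj(a,[*w(*k),5]) for k in q]);dst=np.float32([(0,0),(792,0),(792,550),(0,550)])
H=cv2.getPerspectiveTransform(dst,src);T=lambda u,v:cv2.perspectiveTransform(np.float32([[[u,v]]]),H)[0,0]
S=lambda u,v:(230+u/4,160+v/4)
for n,t,s in[("hinge bottom",(450,432),(358,412)),("hinge armstart",(447,420),(362,399)),("tipR",(320,242),(440,397)),("stick end",(376,465),(355,330)),("barL",(393,297),(472,362)),("tipL",(97,385),(502,243)),("orange lid",(410,462),(360,399)),("blue lid",(570,457),(310,498)),("ring ctr",(330,540),(300,295)),("glasses mid",(400,472),(348,365))]:
    X=tri(a,T(*t),b,S(*s));print(n,X,fr(X),proj(a,X),T(*t))
for n in["solvent_mid","oil_mid","superglue_mid"]:
    for p in(a,b): print(n,[(m["location"],m["conf"]) for m in manip.search_frame(p,n)])
for n,t in[("orange",(410,462)),("blue",(570,457)),("black",(731,455))]:
    X=ray(a,*T(*t),5);print(n,X,fr(X))
E
```

```text
hinge bottom [ 452.3 -203.7   15.7] (np.float64(-140.2), np.float64(54.2)) (np.float64(366.5182541922904), np.float64(235.20608014484316)) [366.54922 234.3163 ]
hinge armstart [ 454.9 -204.5   26.4] (np.float64(-137.6), np.float64(55.0)) (np.float64(367.57214281089773), np.float64(233.01307965791668)) [367.58923 231.8194 ]
tipR [ 523.1 -201.7   26.6] (np.float64(-81.7), np.float64(94.2)) (np.float64(368.22725293842285), np.float64(199.76603991316045)) [368.0968  184.94025]
stick end [ 455.6 -166.4   38.1] (np.float64(-157.6), np.float64(87.4)) (np.float64(348.8842233049034), np.float64(229.92887926729182)) [348.86954 230.1102 ]
barL [ 509.7 -211.2   49.5] (np.float64(-87.8), np.float64(78.9)) (np.float64(373.9202329649245), np.float64(203.84461174148308)) [373.94254 203.5671 ]
tipL [560.2 -81.1   5.6] (np.float64(-115.5), np.float64(215.7)) (np.float64(310.6195062353654), np.float64(180.2806495256833)) [310.64886 180.10817]
orange lid [ 455.2 -182.3    0.8] (np.float64(-149.3), np.float64(73.8)) (np.float64(355.36836641343865), np.float64(234.18428598908068)) [355.36768 234.16183]
bl
[... 388 characters left out ...]
p.float64(352.2377848805302), np.float64(234.5449649673585)) [352.23923 234.55988]
solvent_mid [([627.3, -105.6, 76.2], 0.89)]
solvent_mid [([627.7, -117.7, 66.4], 0.82)]
oil_mid [([642.6, -172.1, 64.0], 0.97)]
oil_mid [([649.7, -183.8, 62.0], 0.69)]
superglue_mid [([556.2, -144.9, 56.5], 0.76), ([455.4, -184.5, -1.0], 0.46)]
superglue_mid [([561.4, -149.9, 43.9], 0.78), ([564.2, 61.7, 41.9], 0.59), ([630.4, -120.8, 71.1], 0.44)]
orange [ 454.46363223 -181.99820059    5.        ] (np.float64(-150.1), np.float64(73.7))
blue [ 417.10452484 -244.46179101    5.        ] (np.float64(-147.8), np.float64(0.9))
black [ 378.35182029 -306.57180801    5.        ] (np.float64(-146.9), np.float64(-72.3))
```

The glasses' front lies at z≈15–26, inside the volume the bottle occupied at the start, and they have not moved. So they don't appear to collide with anything, and I'm carrying on. Next I grip the bar.

```bash
python3 -m crank '[{"offset":[0.001,-0.02,0],"spin":0},{"offset":[0.003,-0.055,0],"spin":0},{"offset":[0.005,-0.09,0],"spin":0},{"offset":[0.006,-0.125,0],"spin":0},{"offset":[0.008,-0.16,0],"spin":0},{"offset":[0.01,-0.195,0],"spin":0},{"offset":[0.012,-0.23,0],"spin":0},{"offset":[0.013,-0.26,0],"spin":0}]' 0.28
python3 -m crank '[{"offset":[0.001,-0.02,0],"spin":0},{"offset":[0.003,-0.04,-0.01],"spin":0},{"offset":[0.003,-0.052,-0.02],"spin":0},{"offset":[0.003,-0.056,-0.035],"spin":0},{"offset":[0.003,-0.056,-0.05],"spin":0},{"offset":[0.003,-0.056,-0.065],"spin":0},{"offset":[0.003,-0.056,-0.075],"spin":0},{"offset":[0.003,-0.056,-0.08],"spin":0}]'
```

```text
clock: 21.77
eef_pos: [466.0, -223.2, 184.1]
eef_rot: [-3.131, 0.004, 0.986]
wrist_force: [0.6, -0.8, 0.5]
finger_gap: 26.4
clock: 22.43
eef_pos: [468.4, -278.8, 102.3]
eef_rot: [-3.128, 0.004, 0.986]
wrist_force: [0.5, -0.2, 0.2]
finger_gap: 26.3
```

```bash
python3 -m crank '[{"offset":[-0.001,0.002,-0.01],"spin":0},{"offset":[-0.001,0.002,-0.02],"spin":0},{"offset":[-0.001,0.002,-0.03],"spin":0},{"offset":[-0.001,0.002,-0.04],"spin":0},{"offset":[-0.001,0.002,-0.05],"spin":0},{"offset":[-0.001,0.002,-0.06],"spin":0},{"offset":[-0.001,0.002,-0.068],"spin":0},{"offset":[-0.001,0.002,-0.068],"spin":0}]'
python3 -m crank '[{"offset":[0,0,0],"spin":0},{"offset":[0,0,0],"spin":0},{"offset":[0,0,0],"spin":0},{"offset":[0,0,0],"spin":0},{"offset":[0,0,0],"spin":0},{"offset":[0,0,0],"spin":0},{"offset":[0,0,0],"spin":0},{"offset":[0,0,0],"spin":0}]' 0 20
```

```text
clock: 23.1
eef_pos: [466.7, -276.3, 32.4]
eef_rot: [-3.125, 0.004, 0.986]
wrist_force: [0.4, 0.3, -0.7]
finger_gap: 26.4
clock: 23.77
eef_pos: [466.9, -276.4, 32.7]
eef_rot: [-3.126, 0.004, 0.986]
wrist_force: [-0.1, 0.2, 3.6]
finger_gap: 9.3
```

```bash
python3 -m crank '[{"offset":[-0.0042,0.0027,0],"spin":0},{"offset":[-0.0126,0.0081,0],"spin":0},{"offset":[-0.0211,0.0135,0],"spin":0},{"offset":[-0.0295,0.0189,0],"spin":0},{"offset":[-0.0379,0.0243,0],"spin":0},{"offset":[-0.0463,0.0297,0],"spin":0},{"offset":[-0.0547,0.0351,0],"spin":0},{"offset":[-0.0589,0.0378,0],"spin":0}]'
python3 -m crank '[{"offset":[-0.0017,0.0011,0],"spin":0},{"offset":[-0.0034,0.0022,0],"spin":0},{"offset":[-0.0051,0.0032,0],"spin":0},{"offset":[-0.0067,0.0043,0],"spin":0},{"offset":[-0.0067,0.0043,0],"spin":0},{"offset":[-0.0067,0.0043,0],"spin":0},{"offset":[-0.0067,0.0043,0],"spin":0},{"offset":[-0.0067,0.0043,0],"spin":0}]'
```

```text
clock: 24.43
eef_pos: [407.0, -238.4, 32.7]
eef_rot: [-3.126, 0.005, 0.986]
wrist_force: [-1.1, -4.1, -3.4]
finger_gap: 9.4
clock: 25.1
eef_pos: [403.0, -236.0, 33.0]
eef_rot: [-3.134, 0.005, 0.986]
wrist_force: [19.9, -14.5, -21.2]
finger_gap: 8.8
```

```bash
python3 -m crank '[{"offset":[0.004,-0.002,0],"spin":0},{"offset":[0.004,-0.002,0],"spin":0},{"offset":[0.004,-0.002,0],"spin":0},{"offset":[0.004,-0.002,0],"spin":0},{"offset":[0.004,-0.002,0.02],"spin":0},{"offset":[0.004,-0.002,0.05],"spin":0},{"offset":[0.004,-0.002,0.085],"spin":0},{"offset":[0.004,-0.002,0.12],"spin":0}]' 0.28
python3 -m crank '[{"offset":[0,0.02,0.01],"spin":0},{"offset":[0,0.05,0.02],"spin":0},{"offset":[0,0.08,0.02],"spin":0},{"offset":[0,0.115,0.02],"spin":0},{"offset":[0,0.15,0.02],"spin":0},{"offset":[0,0.185,0.02],"spin":0},{"offset":[0,0.215,0.02],"spin":0},{"offset":[0,0.23,0.02],"spin":0}]' 0.75
python3 - <<'E'
from h import *
a=manip.camera("top");b=snap("side","s5.png",(230,160,430,340),3.3)
q=[(60,260),(60,-140),(-220,-140),(-220,260)]
src=np.float32([proj(a,[*w(*k),55]) for k in q]);dst=np.float32([(0,0),(800,0),(800,560),(0,560)])
cv2.imwrite("pics/r4.png",cv2.warpPerspective(a["pixels"][:,:,::-1].copy(),cv2.getPerspectiveTransform(src,dst),(800,560),flags=cv2.INTER_CUBIC))
for p in(a,b):print([(m["location"],m["conf"],fr(m["location"])) for m in manip.search_frame(p,"block_mid")])
E
```

```text
clock: 25.77
eef_pos: [406.4, -237.5, 154.2]
eef_rot: [-3.132, 0.005, 0.986]
wrist_force: [0.2, 0.6, 0.1]
finger_gap: 26.4
clock: 26.43
eef_pos: [405.8, -4.8, 174.3]
eef_rot: [-3.132, 0.004, 0.988]
wrist_force: [-0.4, -1.4, -0.1]
finger_gap: 70.3
[([487.4, -282.6, 57.7], 0.68, (np.float64(-68.0), np.float64(6.8)))]
[([482.9, -297.0, 57.3], 0.64, (np.float64(-64.0), np.float64(-7.8)))]
```

View pics/r4.png

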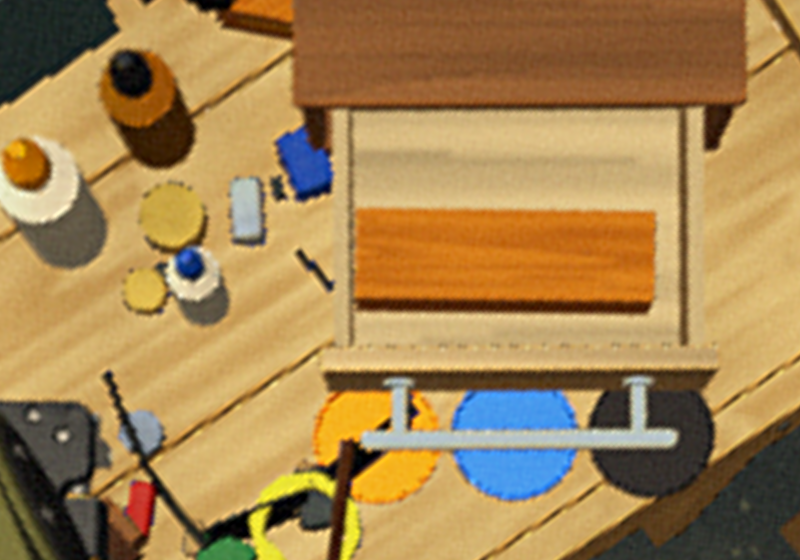

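r4 shows the drawer at its stop and the block with corners (356,210)–(655,300). Its centre is at frame (-68,7), world (487.8,-282.3), matching the detector (487.4,-282.6). Before moving on I'll measure the fingerboard in the first picture.

```bash
python3 - <<'E'
from h import *
a=manip.camera("top");im=cv2.imread("pics/t0.png");S=1.25
# rectify z=50: cols y 220..-70, rows x 520..390, 2.7px/mm
q=[(520,220),(520,-70),(390,-70),(390,220)]
src=np.float32([proj(a,[*k,50]) for k in q])*S;dst=np.float32([(0,0),(783,0),(783,351),(0,351)])
r=cv2.warpPerspective(im,cv2.getPerspectiveTransform(src,dst),(783,351),flags=cv2.INTER_CUBIC)
cv2.imwrite("pics/f.png",r)
E
```

```text
(no output)
```

View pics/f.png

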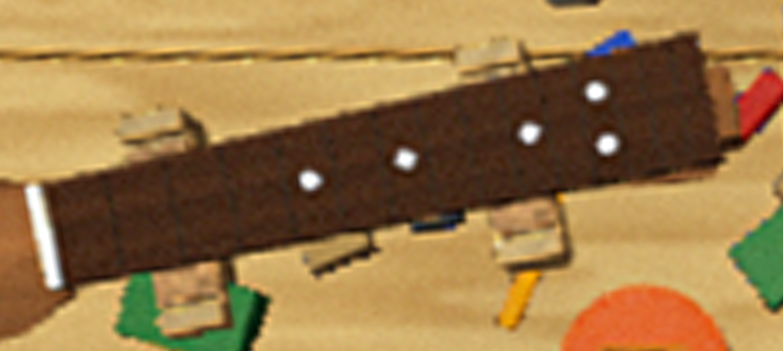

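```bash
python3 -m crank '[{"offset":[0.004,-0.02,0],"spin":0},{"offset":[0.015,-0.055,0],"spin":0},{"offset":[0.026,-0.09,0],"spin":0},{"offset":[0.037,-0.125,0],"spin":0},{"offset":[0.048,-0.16,0],"spin":0},{"offset":[0.059,-0.195,0],"spin":0},{"offset":[0.07,-0.23,0],"spin":0},{"offset":[0.076,-0.25,0],"spin":0}]' 0.6
python3 -m crank '[{"offset":[0.003,-0.01,0],"spin":0},{"offset":[0.006,-0.02,0],"spin":0},{"offset":[0.007,-0.026,-0.01],"spin":0},{"offset":[0.007,-0.026,-0.025],"spin":0},{"offset":[0.007,-0.026,-0.04],"spin":0},{"offset":[0.007,-0.026,-0.055],"spin":0},{"offset":[0.007,-0.026,-0.065],"spin":0},{"offset":[0.007,-0.026,-0.07],"spin":0}]'
```

```text
clock: 27.35
eef_pos: [481.9, -262.5, 173.7]
eef_rot: [-3.132, 0.005, 0.983]
wrist_force: [0.8, 0.6, -0.9]
finger_gap: 56.6
clock: 28.02
eef_pos: [488.2, -288.1, 102.0]
eef_rot: [-3.13, 0.005, 0.983]
wrist_force: [0.4, -0.9, -0.6]
finger_gap: 56.4
```

Fingerboard: head end at (58,234), body end at (710,96). So its middle is about (458.7,79) and its yaw about 12°. Next I take the block.

```bash
python3 -m crank '[{"offset":[0.0005,0.005,0],"spin":0},{"offset":[0.0005,0.0055,-0.015],"spin":0},{"offset":[0.0005,0.0055,-0.03],"spin":0},{"offset":[0.0005,0.0055,-0.045],"spin":0},{"offset":[0.0005,0.0055,-0.055],"spin":0},{"offset":[0.0005,0.0055,-0.062],"spin":0},{"offset":[0.0005,0.0055,-0.066],"spin":0},{"offset":[0.0005,0.0055,-0.068],"spin":0}]'
python3 -m crank '[{"offset":[0,0,0],"spin":0},{"offset":[0,0,0],"spin":0},{"offset":[0,0,0],"spin":0},{"offset":[0,0,0],"spin":0},{"offset":[0,0,0],"spin":0},{"offset":[0,0,0],"spin":0},{"offset":[0,0,0],"spin":0},{"offset":[0,0,0],"spin":0}]' 0.35 40
python3 -m crank '[{"offset":[0,0,0.01],"spin":0},{"offset":[0,0,0.025],"spin":0},{"offset":[0,0,0.045],"spin":0},{"offset":[0,0,0.065],"spin":0},{"offset":[0,0,0.085],"spin":0},{"offset":[0,0,0.1],"spin":0},{"offset":[0,0,0.11],"spin":0},{"offset":[0,0,0.11],"spin":0}]'
```

```text
clock: 28.68
eef_pos: [488.8, -282.5, 33.9]
eef_rot: [-3.13, 0.005, 0.983]
wrist_force: [0.1, 0.2, 0.3]
finger_gap: 56.2
clock: 29.35
eef_pos: [489.1, -282.7, 34.5]
eef_rot: [-3.131, 0.005, 0.983]
wrist_force: [-0.2, 2.1, 4.9]
finger_gap: 45.1
clock: 30.02
eef_pos: [489.7, -283.1, 146.7]
eef_rot: [-3.134, 0.005, 0.983]
wrist_force: [0.4, -0.4, -1.3]
finger_gap: 44.6
```

```bash
python3 -m crank '[{"offset":[-0.001,0.01,0],"spin":2},{"offset":[-0.003,0.035,0],"spin":6},{"offset":[-0.005,0.065,0],"spin":10},{"offset":[-0.008,0.095,0],"spin":14},{"offset":[-0.011,0.125,0],"spin":18},{"offset":[-0.013,0.155,0],"spin":22},{"offset":[-0.016,0.185,0],"spin":26},{"offset":[-0.018,0.21,0],"spin":30}]'
python3 -m crank '[{"offset":[-0.002,0.025,0],"spin":3},{"offset":[-0.004,0.05,0],"spin":6},{"offset":[-0.006,0.075,0],"spin":9},{"offset":[-0.008,0.1,0],"spin":12},{"offset":[-0.01,0.125,0],"spin":14},{"offset":[-0.012,0.14,-0.01],"spin":15},{"offset":[-0.013,0.148,-0.02],"spin":15.7},{"offset":[-0.013,0.15,-0.03],"spin":15.7}]'
```

```text
clock: 30.68
eef_pos: [470.4, -70.7, 145.6]
eef_rot: [-3.132, 0.004, 1.512]
wrist_force: [-0.4, 0.3, -2.1]
finger_gap: 44.7
clock: 31.35
eef_pos: [456.4, 80.5, 114.1]
eef_rot: [-3.131, 0.004, 1.789]
wrist_force: [0.0, -0.5, -2.3]
finger_gap: 44.2
```

```bash
python3 -m crank '[{"offset":[0.002,-0.0015,-0.005],"spin":-0.5},{"offset":[0.0022,-0.0015,-0.012],"spin":-0.5},{"offset":[0.0022,-0.0015,-0.02],"spin":-0.5},{"offset":[0.0022,-0.0015,-0.028],"spin":-0.5},{"offset":[0.0022,-0.0015,-0.036],"spin":-0.5},{"offset":[0.0022,-0.0015,-0.042],"spin":-0.5},{"offset":[0.0022,-0.0015,-0.046],"spin":-0.5},{"offset":[0.0022,-0.0015,-0.048],"spin":-0.5}]'
python3 - <<'E'
from h import *
snap("side","s6.png",(210,80,410,240),3.6)
E
```

```text
clock: 32.02
eef_pos: [458.5, 78.8, 65.5]
eef_rot: [-3.13, 0.004, 1.781]
wrist_force: [-0.6, 1.0, -2.3]
finger_gap: 44.5
```

View pics/s6.png

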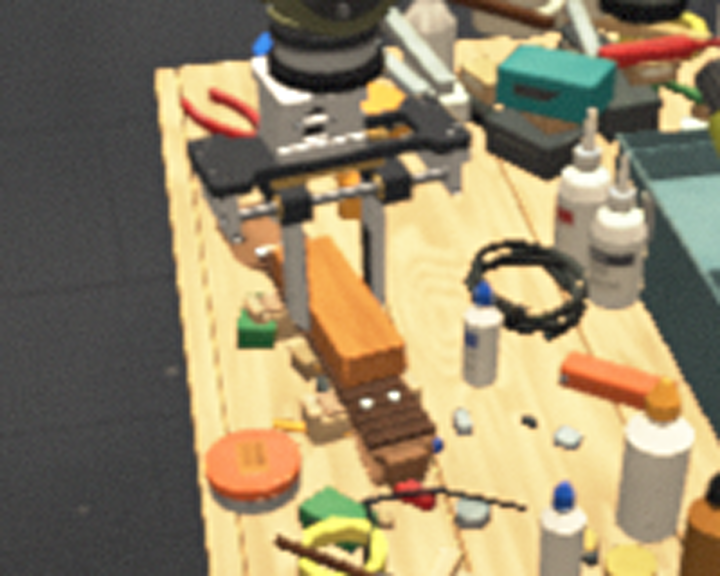

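The block is aligned with the board, so I lower and release.

```bash
python3 -m crank '[{"offset":[0,0,-0.002],"spin":0},{"offset":[0,0,-0.004],"spin":0},{"offset":[0,0,-0.006],"spin":0},{"offset":[0,0,-0.008],"spin":0},{"offset":[0,0,-0.0095],"spin":0},{"offset":[0,0,-0.0095],"spin":0},{"offset":[0,0,-0.0095],"spin":0},{"offset":[0,0,-0.0095],"spin":0}]'
```

```text
clock: 32.73
eef_pos: [458.5, 78.9, 56.1]
eef_rot: [-3.13, 0.004, 1.781]
wrist_force: [0.0, -0.2, -2.5]
finger_gap: 44.8
```

```bash
python3 -m crank '[{"offset":[0,0,-0.001],"spin":0},{"offset":[0,0,-0.001],"spin":0},{"offset":[0,0,-0.001],"spin":0},{"offset":[0,0,-0.001],"spin":0},{"offset":[0,0,-0.001],"spin":0},{"offset":[0,0,-0.001],"spin":0},{"offset":[0,0,-0.001],"spin":0},{"offset":[0,0,-0.001],"spin":0}]' 0.6
python3 -m crank '[{"offset":[0,0,0.005],"spin":0},{"offset":[0,0,0.02],"spin":0},{"offset":[0,0,0.04],"spin":0},{"offset":[0,0,0.06],"spin":0},{"offset":[0,0,0.08],"spin":0},{"offset":[0,0,0.1],"spin":0},{"offset":[0,0,0.11],"spin":0},{"offset":[0,0,0.11],"spin":0}]'
python3 -m crank '[{"offset":[-0.002,-0.02,0],"spin":-4},{"offset":[-0.008,-0.055,0],"spin":-10},{"offset":[-0.013,-0.09,0],"spin":-16},{"offset":[-0.019,-0.125,0],"spin":-22},{"offset":[-0.025,-0.16,0],"spin":-28},{"offset":[-0.031,-0.195,0],"spin":-34},{"offset":[-0.037,-0.23,0],"spin":-40},{"offset":[-0.042,-0.26,0],"spin":-45.2}]' 0.28
python3 - <<'E'
from h import *
a=snap("top","t7.png",(100,150,520,330),1.9)
for p in(a,manip.camera("side")):print([(m["location"],m["conf"]) for m in manip.search_frame(p,"block_mid")])
E
```

```text
clock: 33.4
eef_pos: [458.5, 78.9, 55.1]
eef_rot: [-3.13, 0.004, 1.781]
wrist_force: [-0.0, -0.1, 0.4]
finger_gap: 56.6
clock: 34.07
eef_pos: [459.4, 79.0, 167.2]
eef_rot: [-3.134, 0.005, 1.781]
wrist_force: [-0.6, 0.5, 0.5]
finger_gap: 56.4
clock: 34.73
eef_pos: [416.3, -182.8, 166.1]
eef_rot: [-3.133, 0.005, 0.986]
wrist_force: [0.0, 0.5, -0.1]
finger_gap: 26.5
[([457.3, 78.1, 82.3], 0.73)]
[([476.6, 18.1, 75.2], 0.77)]
```

View pics/t7.png

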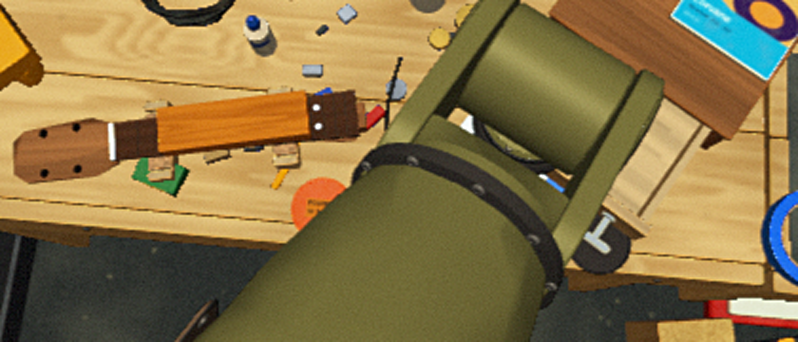

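t7 shows the block (157–309) in the middle of the board (116–356), in line with it. Next I grip the bar and push the drawer home.

```bash
python3 -m crank '[{"offset":[-0.003,-0.015,0],"spin":0},{"offset":[-0.007,-0.035,0],"spin":0},{"offset":[-0.009,-0.05,-0.01],"spin":0},{"offset":[-0.01,-0.055,-0.025],"spin":0},{"offset":[-0.01,-0.055,-0.04],"spin":0},{"offset":[-0.01,-0.055,-0.055],"spin":0},{"offset":[-0.01,-0.055,-0.065],"spin":0},{"offset":[-0.01,-0.055,-0.07],"spin":0}]'
python3 -m crank '[{"offset":[0,0,0],"spin":0},{"offset":[0,0,-0.01],"spin":0},{"offset":[0,0,-0.02],"spin":0},{"offset":[0,0,-0.03],"spin":0},{"offset":[0,0,-0.04],"spin":0},{"offset":[0,0,-0.05],"spin":0},{"offset":[0,0,-0.058],"spin":0},{"offset":[0,0,-0.061],"spin":0}]'
python3 -m crank '[{"offset":[0,0,0],"spin":0},{"offset":[0,0,0],"spin":0},{"offset":[0,0,0],"spin":0},{"offset":[0,0,0],"spin":0},{"offset":[0,0,0],"spin":0},{"offset":[0,0,0],"spin":0},{"offset":[0,0,0],"spin":0},{"offset":[0,0,0],"spin":0}]' 0 20
```

```text
clock: 35.6
eef_pos: [406.6, -234.9, 94.5]
eef_rot: [-3.13, 0.004, 0.993]
wrist_force: [-0.3, -0.2, 0.0]
finger_gap: 26.4
clock: 36.27
eef_pos: [406.1, -234.6, 32.0]
eef_rot: [-3.128, 0.004, 0.993]
wrist_force: [0.6, 0.3, -0.5]
finger_gap: 26.6
clock: 36.93
eef_pos: [406.3, -234.8, 32.3]
eef_rot: [-3.129, 0.005, 0.993]
wrist_force: [1.2, -1.1, 0.5]
finger_gap: 8.9
```

```bash
python3 -m crank '[{"offset":[0.008,-0.005,0],"spin":0},{"offset":[0.022,-0.014,0],"spin":0},{"offset":[0.037,-0.0238,0],"spin":0},{"offset":[0.052,-0.0335,0],"spin":0},{"offset":[0.067,-0.043,0],"spin":0},{"offset":[0.082,-0.0525,0],"spin":0},{"offset":[0.095,-0.061,0],"spin":0},{"offset":[0.101,-0.0648,0],"spin":0}]'
python3 -m crank '[{"offset":[0.0015,-0.001,0],"spin":0},{"offset":[0.003,-0.002,0],"spin":0},{"offset":[0.0045,-0.003,0],"spin":0},{"offset":[0.006,-0.004,0],"spin":0},{"offset":[0.0075,-0.005,0],"spin":0},{"offset":[0.0085,-0.0055,0],"spin":0},{"offset":[0.0085,-0.0055,0],"spin":0},{"offset":[0.0085,-0.0055,0],"spin":0}]'
```

```text
clock: 37.6
eef_pos: [508.6, -299.6, 32.3]
eef_rot: [-3.129, 0.004, 0.993]
wrist_force: [0.9, 4.8, 4.4]
finger_gap: 9.4
clock: 38.27
eef_pos: [514.5, -303.2, 32.1]
eef_rot: [-3.121, 0.004, 0.993]
wrist_force: [-21.0, 16.0, 16.3]
finger_gap: 8.9
```

Drawer hits the home stop after 128 mm of travel with about 26 N. Next: release, then fetch the oil bottle.

```bash
python3 -m crank '[{"offset":[-0.0005,0.0005,0],"spin":0},{"offset":[-0.0005,0.0005,0],"spin":0},{"offset":[-0.0005,0.0005,0],"spin":0},{"offset":[-0.0005,0.0005,0],"spin":0},{"offset":[-0.0005,0.0005,0.025],"spin":0},{"offset":[-0.0005,0.0005,0.06],"spin":0},{"offset":[-0.0005,0.0005,0.1],"spin":0},{"offset":[-0.0005,0.0005,0.135],"spin":0}]' 0.28
python3 -m crank '[{"offset":[0.01,0.01,0],"spin":0},{"offset":[0.03,0.028,0],"spin":0},{"offset":[0.052,0.05,0],"spin":0},{"offset":[0.075,0.071,0],"spin":0},{"offset":[0.098,0.093,0],"spin":0},{"offset":[0.12,0.115,0],"spin":0},{"offset":[0.135,0.129,0],"spin":0},{"offset":[0.139,0.133,0],"spin":0}]' 0.62
```

```text
clock: 38.93
eef_pos: [514.0, -302.9, 169.3]
eef_rot: [-3.121, 0.004, 0.993]
wrist_force: [0.3, -0.4, 0.9]
finger_gap: 26.7
clock: 39.6
eef_pos: [654.7, -167.3, 168.5]
eef_rot: [-3.121, 0.003, 0.996]
wrist_force: [0.2, -0.1, -1.3]
finger_gap: 58.1
```

```bash
python3 -m crank '[{"offset":[-0.0013,-0.0028,-0.015],"spin":0},{"offset":[-0.0013,-0.0028,-0.035],"spin":0},{"offset":[-0.0013,-0.0028,-0.055],"spin":0},{"offset":[-0.0013,-0.0028,-0.075],"spin":0},{"offset":[-0.0013,-0.0028,-0.095],"spin":0},{"offset":[-0.0013,-0.0028,-0.112],"spin":0},{"offset":[-0.0013,-0.0028,-0.122],"spin":0},{"offset":[-0.0013,-0.0028,-0.125],"spin":0}]'
python3 -m crank '[{"offset":[0,0,0],"spin":0},{"offset":[0,0,0],"spin":0},{"offset":[0,0,0],"spin":0},{"offset":[0,0,0],"spin":0},{"offset":[0,0,0],"spin":0},{"offset":[0,0,0],"spin":0},{"offset":[0,0,0],"spin":0},{"offset":[0,0,0],"spin":0}]' 0.25 20
python3 -m crank '[{"offset":[0,0,0.01],"spin":0},{"offset":[0,0,0.025],"spin":0},{"offset":[0,0,0.045],"spin":0},{"offset":[0,0,0.065],"spin":0},{"offset":[0,0,0.085],"spin":0},{"offset":[0,0,0.1],"spin":0},{"offset":[0,0,0.11],"spin":0},{"offset":[0,0,0.11],"spin":0}]'
```

```text
clock: 40.27
eef_pos: [652.4, -170.4, 41.5]
eef_rot: [-3.119, 0.004, 0.995]
wrist_force: [-0.6, -0.5, 0.5]
finger_gap: 58.7
clock: 40.93
eef_pos: [652.9, -170.6, 42.6]
eef_rot: [-3.121, 0.004, 0.995]
wrist_force: [-0.3, -0.1, 5.1]
finger_gap: 37.3
clock: 41.6
eef_pos: [653.6, -170.7, 155.3]
eef_rot: [-3.124, 0.003, 0.995]
wrist_force: [-0.0, -0.0, -0.7]
finger_gap: 37.2
```

```bash
python3 -m crank '[{"offset":[-0.015,-0.0075,0],"spin":0},{"offset":[-0.045,-0.022,0],"spin":0},{"offset":[-0.078,-0.0386,0],"spin":0},{"offset":[-0.111,-0.055,0],"spin":0},{"offset":[-0.144,-0.071,0],"spin":0},{"offset":[-0.177,-0.0875,0],"spin":0},{"offset":[-0.21,-0.104,0],"spin":0},{"offset":[-0.24,-0.119,0],"spin":0}]'
python3 -m crank '[{"offset":[-0.02,-0.01,0],"spin":0},{"offset":[-0.03,-0.0145,0],"spin":0},{"offset":[-0.034,-0.0165,-0.005],"spin":0},{"offset":[-0.034,-0.0165,-0.02],"spin":0},{"offset":[-0.034,-0.0165,-0.04],"spin":0},{"offset":[-0.034,-0.0165,-0.06],"spin":0},{"offset":[-0.034,-0.0165,-0.08],"spin":0},{"offset":[-0.034,-0.0165,-0.09],"spin":0}]'
```

```text
clock: 42.27
eef_pos: [411.4, -289.9, 154.5]
eef_rot: [-3.123, 0.003, 0.995]
wrist_force: [0.7, -0.9, -1.1]
finger_gap: 37.3
clock: 42.93
eef_pos: [377.4, -305.1, 61.7]
eef_rot: [-3.119, 0.002, 0.996]
wrist_force: [0.5, 0.0, -0.1]
finger_gap: 37.2
```

```bash
python3 -m crank '[{"offset":[0.0013,-0.0017,-0.003],"spin":0},{"offset":[0.0013,-0.0017,-0.007],"spin":0},{"offset":[0.0013,-0.0017,-0.011],"spin":0},{"offset":[0.0013,-0.0017,-0.0145],"spin":0},{"offset":[0.0013,-0.0017,-0.0165],"spin":0},{"offset":[0.0013,-0.0017,-0.0165],"spin":0},{"offset":[0.0013,-0.0017,-0.0165],"spin":0},{"offset":[0.0013,-0.0017,-0.0165],"spin":0}]'
python3 -m crank '[{"offset":[0,0,0],"spin":0},{"offset":[0,0,0],"spin":0},{"offset":[0,0,0],"spin":0},{"offset":[0,0,0],"spin":0},{"offset":[0,0,0.01],"spin":0},{"offset":[0,0,0.04],"spin":0},{"offset":[0,0,0.08],"spin":0},{"offset":[0,0,0.12],"spin":0}]' 0.62
python3 -m crank '[{"offset":[0.012,0.01,0],"spin":0},{"offset":[0.04,0.0346,0],"spin":0},{"offset":[0.07,0.06,0],"spin":0},{"offset":[0.1,0.086,0],"spin":0},{"offset":[0.13,0.112,0],"spin":0},{"offset":[0.16,0.138,0],"spin":0},{"offset":[0.179,0.155,0],"spin":0},{"offset":[0.184,0.159,0],"spin":0}]'
```

```text
clock: 43.6
eef_pos: [378.8, -307.0, 45.5]
eef_rot: [-3.12, 0.002, 0.996]
wrist_force: [0.0, 0.1, -0.4]
finger_gap: 37.2
clock: 44.27
eef_pos: [378.3, -306.5, 167.4]
eef_rot: [-3.119, 0.002, 0.996]
wrist_force: [0.5, 0.5, -0.5]
finger_gap: 58.2
clock: 44.93
eef_pos: [564.4, -144.6, 167.9]
eef_rot: [-3.119, 0.001, 0.999]
wrist_force: [-0.9, 0.3, -0.2]
finger_gap: 58.2
```

```bash
python3 -m crank '[{"offset":[-0.0006,-0.003,-0.015],"spin":0},{"offset":[-0.0006,-0.003,-0.035],"spin":0},{"offset":[-0.0006,-0.003,-0.055],"spin":0},{"offset":[-0.0006,-0.003,-0.078],"spin":0},{"offset":[-0.0006,-0.003,-0.1],"spin":0},{"offset":[-0.0006,-0.003,-0.118],"spin":0},{"offset":[-0.0006,-0.003,-0.129],"spin":0},{"offset":[-0.0006,-0.003,-0.132],"spin":0}]'
python3 -m crank '[{"offset":[0,0,0],"spin":0},{"offset":[0,0,0],"spin":0},{"offset":[0,0,0],"spin":0},{"offset":[0,0,0],"spin":0},{"offset":[0,0,0],"spin":0},{"offset":[0,0,0],"spin":0},{"offset":[0,0,0],"spin":0},{"offset":[0,0,0],"spin":0}]' 0.15 15
python3 -m crank '[{"offset":[0,0,0.005],"spin":0},{"offset":[0,0,0.015],"spin":0},{"offset":[0,0,0.03],"spin":0},{"offset":[0,0,0.045],"spin":0},{"offset":[0,0,0.055],"spin":0},{"offset":[0,0,0.06],"spin":0},{"offset":[0,0,0.06],"spin":0},{"offset":[0,0,0.06],"spin":0}]'
```

```text
clock: 45.6
eef_pos: [562.7, -147.9, 34.6]
eef_rot: [-3.117, 0.002, 0.999]
wrist_force: [-0.6, -0.4, -0.5]
finger_gap: 58.2
clock: 46.27
eef_pos: [563.1, -148.0, 35.3]
eef_rot: [-3.118, 0.002, 0.999]
wrist_force: [-0.8, 0.3, 5.5]
finger_gap: 26.2
clock: 46.93
eef_pos: [562.9, -147.9, 95.0]
eef_rot: [-3.117, 0.002, 0.999]
wrist_force: [-0.3, 0.8, -1.4]
finger_gap: 25.9
```

```bash
python3 -m crank '[{"offset":[-0.012,-0.008,0],"spin":0},{"offset":[-0.035,-0.023,0],"spin":0},{"offset":[-0.06,-0.04,0],"spin":0},{"offset":[-0.085,-0.0565,0],"spin":0},{"offset":[-0.11,-0.073,0],"spin":0},{"offset":[-0.13,-0.0865,0],"spin":0},{"offset":[-0.141,-0.094,0],"spin":0},{"offset":[-0.1448,-0.0965,0],"spin":0}]'
python3 -m crank '[{"offset":[0.001,0.001,-0.008],"spin":0},{"offset":[0.001,0.001,-0.016],"spin":0},{"offset":[0.001,0.001,-0.024],"spin":0},{"offset":[0.001,0.001,-0.032],"spin":0},{"offset":[0.001,0.001,-0.04],"spin":0},{"offset":[0.001,0.001,-0.046],"spin":0},{"offset":[0.001,0.001,-0.048],"spin":0},{"offset":[0.001,0.001,-0.048],"spin":0}]'
```

```text
clock: 47.6
eef_pos: [416.8, -245.1, 94.6]
eef_rot: [-3.116, 0.002, 0.997]
wrist_force: [0.0, 0.9, -0.7]
finger_gap: 26.1
clock: 48.27
eef_pos: [417.7, -243.9, 45.9]
eef_rot: [-3.115, 0.002, 0.998]
wrist_force: [-0.6, 0.0, -0.8]
finger_gap: 25.8
```

```bash
python3 -m crank '[{"offset":[0,0,-0.003],"spin":0},{"offset":[0,0,-0.006],"spin":0},{"offset":[0,0,-0.008],"spin":0},{"offset":[0,0,-0.0086],"spin":0},{"offset":[0,0,-0.0086],"spin":0},{"offset":[0,0,-0.0086],"spin":0},{"offset":[0,0,-0.0086],"spin":0},{"offset":[0,0,-0.0086],"spin":0}]'
python3 -m crank '[{"offset":[0,0,0],"spin":0},{"offset":[0,0,0],"spin":0},{"offset":[0,0,0],"spin":0},{"offset":[0,0,0],"spin":0},{"offset":[0,0,0.01],"spin":0},{"offset":[0,0,0.045],"spin":0},{"offset":[0,0,0.085],"spin":0},{"offset":[0,0,0.125],"spin":0}]' 0.65
python3 -m crank '[{"offset":[0.015,0.01,0],"spin":0},{"offset":[0.05,0.032,0],"spin":0},{"offset":[0.085,0.054,0],"spin":0},{"offset":[0.12,0.076,0],"spin":0},{"offset":[0.155,0.0985,0],"spin":0},{"offset":[0.19,0.121,0],"spin":0},{"offset":[0.211,0.134,0],"spin":0},{"offset":[0.2175,0.1375,0],"spin":0}]'
```

```text
clock: 48.93
eef_pos: [417.7, -244.0, 37.4]
eef_rot: [-3.116, 0.002, 0.997]
wrist_force: [0.1, -0.1, 0.2]
finger_gap: 26.0
clock: 49.6
eef_pos: [417.3, -243.6, 164.6]
eef_rot: [-3.115, 0.002, 0.997]
wrist_force: [-0.2, -0.5, 1.2]
finger_gap: 61.2
clock: 50.27
eef_pos: [636.9, -103.4, 164.6]
eef_rot: [-3.115, 0.001, 1.0]
wrist_force: [-0.6, 1.0, 0.3]
finger_gap: 61.1
```

```bash
python3 -m crank '[{"offset":[-0.0005,-0.0014,-0.015],"spin":0},{"offset":[-0.0005,-0.0014,-0.035],"spin":0},{"offset":[-0.0005,-0.0014,-0.055],"spin":0},{"offset":[-0.0005,-0.0014,-0.075],"spin":0},{"offset":[-0.0005,-0.0014,-0.095],"spin":0},{"offset":[-0.0005,-0.0014,-0.11],"spin":0},{"offset":[-0.0005,-0.0014,-0.118],"spin":0},{"offset":[-0.0005,-0.0014,-0.12],"spin":0}]'
python3 -m crank '[{"offset":[0,0,0],"spin":0},{"offset":[0,0,0],"spin":0},{"offset":[0,0,0],"spin":0},{"offset":[0,0,0],"spin":0},{"offset":[0,0,0],"spin":0},{"offset":[0,0,0],"spin":0},{"offset":[0,0,0],"spin":0},{"offset":[0,0,0],"spin":0}]' 0.3 25
python3 -m crank '[{"offset":[0,0,0.005],"spin":0},{"offset":[0,0,0.015],"spin":0},{"offset":[0,0,0.025],"spin":0},{"offset":[0,0,0.035],"spin":0},{"offset":[0,0,0.045],"spin":0},{"offset":[0,0,0.055],"spin":0},{"offset":[0,0,0.06],"spin":0},{"offset":[0,0,0.06],"spin":0}]'
```

```text
clock: 50.93
eef_pos: [635.5, -105.1, 43.8]
eef_rot: [-3.113, 0.002, 1.0]
wrist_force: [-0.5, -0.7, 0.6]
finger_gap: 61.4
clock: 51.6
eef_pos: [636.0, -105.2, 44.9]
eef_rot: [-3.114, 0.002, 1.0]
wrist_force: [-1.0, 0.4, 6.9]
finger_gap: 41.3
clock: 52.27
eef_pos: [636.6, -105.3, 106.6]
eef_rot: [-3.117, 0.001, 1.0]
wrist_force: [0.7, 0.4, -0.3]
finger_gap: 41.4
```

```bash
python3 -m crank '[{"offset":[-0.015,-0.0065,0],"spin":0},{"offset":[-0.045,-0.019,0],"spin":0},{"offset":[-0.075,-0.032,0],"spin":0},{"offset":[-0.105,-0.045,0],"spin":0},{"offset":[-0.135,-0.058,0],"spin":0},{"offset":[-0.16,-0.0685,0],"spin":0},{"offset":[-0.176,-0.0755,0],"spin":0},{"offset":[-0.181,-0.0775,0],"spin":0}]'
python3 -m crank '[{"offset":[0,0,-0.006],"spin":0},{"offset":[0,0,-0.014],"spin":0},{"offset":[0,0,-0.022],"spin":0},{"offset":[0,0,-0.03],"spin":0},{"offset":[0,0,-0.038],"spin":0},{"offset":[0,0,-0.044],"spin":0},{"offset":[0,0,-0.048],"spin":0},{"offset":[0,0,-0.048],"spin":0}]'
```

```text
clock: 52.93
eef_pos: [453.6, -183.5, 106.4]
eef_rot: [-3.116, 0.001, 0.998]
wrist_force: [-0.7, 1.0, -0.9]
finger_gap: 41.5
clock: 53.6
eef_pos: [453.3, -183.3, 57.4]
eef_rot: [-3.114, 0.001, 0.999]
wrist_force: [-0.0, -0.2, -1.2]
finger_gap: 41.2
```

No resistance from the glasses. I lower the last 10 mm, release and withdraw.

```bash
python3 -m crank '[{"offset":[0.001,0,-0.003],"spin":0},{"offset":[0.001,0,-0.006],"spin":0},{"offset":[0.001,0,-0.009],"spin":0},{"offset":[0.001,0,-0.0102],"spin":0},{"offset":[0.001,0,-0.0102],"spin":0},{"offset":[0.001,0,-0.0102],"spin":0},{"offset":[0.001,0,-0.0102],"spin":0},{"offset":[0.001,0,-0.0102],"spin":0}]'
python3 -m crank '[{"offset":[0,0,0],"spin":0},{"offset":[0,0,0],"spin":0},{"offset":[0,0,0],"spin":0},{"offset":[0,0,0],"spin":0},{"offset":[0,0,0.01],"spin":0},{"offset":[0,0,0.045],"spin":0},{"offset":[0,0,0.085],"spin":0},{"offset":[0,0,0.125],"spin":0}]' 0.65
python3 -m crank '[{"offset":[0.0,0.02,0.01],"spin":0},{"offset":[0,0.05,0.02],"spin":0},{"offset":[0,0.08,0.04],"spin":0},{"offset":[0,0.115,0.05],"spin":0},{"offset":[0,0.15,0.06],"spin":0},{"offset":[0,0.185,0.06],"spin":0},{"offset":[0,0.22,0.06],"spin":0},{"offset":[0,0.25,0.06],"spin":0}]'
python3 -m crank '[{"offset":[-0.005,0.03,0],"spin":0},{"offset":[-0.015,0.06,0],"spin":0},{"offset":[-0.03,0.09,0],"spin":0},{"offset":[-0.045,0.12,0],"spin":0},{"offset":[-0.06,0.15,0],"spin":0},{"offset":[-0.075,0.18,0],"spin":0},{"offset":[-0.09,0.21,0],"spin":0},{"offset":[-0.1,0.23,0],"spin":0}]'
python3 - <<'E'
from h import *
a=snap("top","t8.png",(290,150,530,310),3.3);b=snap("side","s8.png",(210,110,450,340),2.5)
for n in["solvent_mid","oil_mid","superglue_mid","block_mid","drawer_handle"]:
    for p in(a,b): print(n,[(m["location"],round(m["conf"],2)) for m in manip.search_frame(p,n)])
E
```

```text
clock: 54.27
eef_pos: [454.4, -183.3, 47.3]
eef_rot: [-3.114, 0.001, 0.999]
wrist_force: [0.0, -0.8, -0.9]
finger_gap: 41.1
clock: 54.93
eef_pos: [453.9, -183.0, 174.5]
eef_rot: [-3.114, 0.001, 0.999]
wrist_force: [-1.0, -0.0, -1.4]
finger_gap: 61.1
clock: 55.6
eef_pos: [453.4, 69.0, 235.5]
eef_rot: [-3.114, 0.0, 0.999]
wrist_force: [-0.5, -0.4, -0.8]
finger_gap: 61.2
clock: 56.27
eef_pos: [351.8, 301.0, 236.5]
eef_rot: [-3.115, -0.0, 1.0]
wrist_force: [1.2, -1.2, -0.0]
finger_gap: 61.3
solvent_mid [([450.8, -180.6, 81.1], 0.81)]
solvent_mid []
oil_mid [([375.2, -296.3, 69.4], 0.77)]
oil_mid [([383.2, -320.7, 66.2], 0.76)]
superglue_mid [([558.5, 67.7, 57.4], 0.83), ([411.8, -237.5, 59.3], 0.51)]
superglue_mid [([561.8, 61.2, 41.7], 0.71), ([412.6, -246.9, 48.7], 0.64)]
block_mid [([454.1, 77.0, 78.5], 0.58)]
block_mid [([461.4, 56.4, 78.4], 0.82)]
drawer_handle [([532.1, -317.2, 51.3], 0.92)]
drawer_handle [([506.9, -319.6, 54.9], 0.77)]
```

View pics/t8.png

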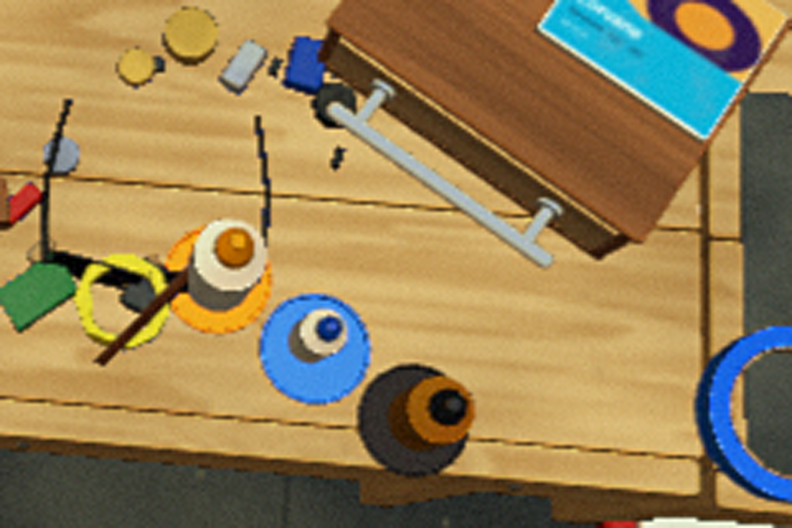

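View pics/s8.png

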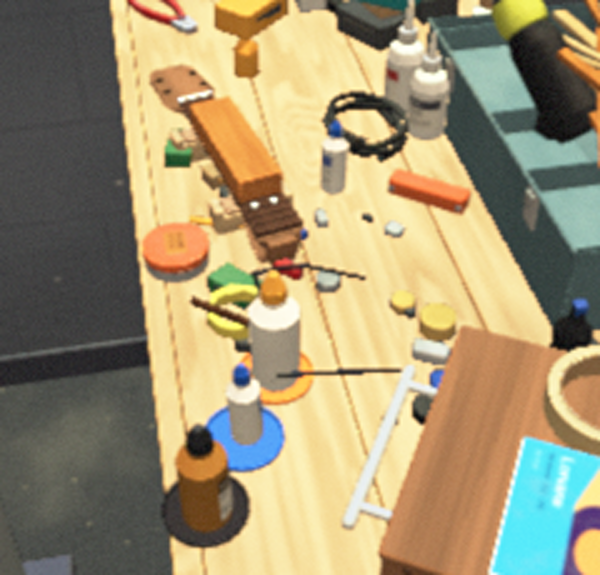

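t8/s8 show all bottles upright on their lids (caps at t8 (235,247), (330,326), (450,405)). The bar runs from (335,105) to (548,262), close to the chest. A numeric check, then hand in.

```bash
python3 - <<'E'
from h import *
a=manip.camera("top");T=lambda u,v:(290+u/3.3,150+v/3.3)
for n,c,z,l in[("solv",(236,245),123,(454.8,-183)),("glue",(330,325),88,(417.4,-244.6)),("oil",(450,404),103,(378.7,-306.8))]:
    X=ray(a,*T(*c),z);print(n,X[:2].round(1),np.hypot(*(X[:2]-l)).round(1))
X=ray(a,*T(441,183),56);print("bar x",fr(X),"at stop -163/-33")
m=manip.masks_of(a,"block_mid")[0]["mask"].astype(np.uint8)
(u,v),s,ang=cv2.minAreaRect(np.argwhere(m)[:,::-1].astype(np.float32));print("block",ray(a,u,v,74).round(1),s,ang,m.sum())
box=cv2.boxPoints(((u,v),s,ang));print([ray(a,*k,76)[:2].round().tolist() for k in box])
E
```

```text
solv [ 451.3 -183.4] 3.5
glue [ 417.9 -241.3] 3.3
oil [ 378.2 -305.8] 1.1
bar x (np.float64(-32.9), np.float64(-0.1)) at stop -163/-33
block [457.2  78.   74. ] (25.923255920410156, 80.99468231201172) 82.87498474121094 2060
[[465.0, 159.0], [498.0, 9.0], [449.0, -3.0], [416.0, 145.0]]
```

```bash
python3 -c "
from cell import manip;print(manip.sign_off())"
```

```text
the job is handed in; nothing more can be done
None
```

The job is handed in at about 56 s on the robot's clock, and every step was carried out. There was no verdict, so what follows is my own last checks.

**What I did:** I stood the three bottles to the left of the chest, pulled the drawer to its stop and laid the sanding block on the fingerboard. Then I pushed the drawer home and stood each bottle back on the lid of its cap's colour.

| Item | Last measurement |
|---|---|
| Solvent bottle | about 3.5 mm from the middle of its lid, upright in the pictures |
| Superglue bottle | about 3.3 mm, upright |
| Oil bottle | about 1.1 mm, upright |
| Block | about 2 mm from the fingerboard's middle and 0.5° off its line |
| Drawer | hit the home stop after 128 mm; handle about 33 mm before the chest front (30 mm expected when fully home) |
| Gripper | open and clear of everything |

**What disagreed:**
- **Side camera:** the trained network's positions from this camera differed by 10–20 mm in y from the top view. It reports the middle of the visible surface, so I used the cap tops and the block's outline in the top picture instead. It also missed the solvent bottle in the last side picture.
- **Glasses:** a pair of glasses appears to run through the place where the solvent bottle stands. It did not move during the whole job and gave no resistance, so I treated it as harmless.

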